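Sanitise a batch of empty tins under the low UV lamp head

ROBOT

A 6-joint arm with a two-finger parallel gripper is mounted at the origin on a cart in front of the work surface, level with it; the furniture and walls round the work are solid. World frame = base frame: x ahead of the robot, y to its left, z up, the work surface at z = 0. Lengths are in m, angles in rad, forces in N, time in s.
With the tool pointing down it reaches from about 0.225 to 0.875 m from the base axis. Payload 3.4 kg.
Tool frame: the origin (TCP) lies at the very end of the fingers, on their centre line; the grasp point (between the pads) lies 19 mm behind it; z points along the fingers, y is the line along which they close (so a half turn about z gives the same grasp; the last joint's range is limited). The gripper opens to 85 mm and grips with 20 to 120 N. Pads are 22 mm wide; open, the fingers measure 114 mm over their backs; the gripper's body (76 mm by 85 mm) begins 54 mm behind the grasp point. The pads swing forward as they close: fully open they stand 13 mm farther back than shut.
Start: joints at [1.195, 0.276, 1.505, -0, 1.361, -0.121], TCP at [0.145, 0.556, 0.231] pointing down, gripper open.
Joint ranges: [-2.89, 2.89], [-0.75, 2.08], [0.22, 2.7], [-1.18, 4.32], [0.11, 2.71], [-2.7, 2.7]. Speed limits (rad/s): [2.57, 2.57, 3.14, 3.14, 3.14, 3.14].

INTERFACE

Orientations are given as a unit quaternion [w, x, y, z].
In Python, from rig import get_state, optics, sign_off gives the robot as it stands.
- The arm moves only by the tool send_rows, never from a script. Its argument "increments" is a list of rows, each an object with "gripper": the gripper's target within -1 to 1 (shut at 1, half-way at 0, fully open at -1); "linear": the shift along the world's x, y, z in m, a list of three; "delta_rot": the turn, a rotation vector about the world's x, y, z in rad, a list of three. In form: [{"gripper": gripper, "linear": [dx, dy, dz], "delta_rot": [rx, ry, rz]}, ...]. A call has 1 to 8 rows; each row is the pose to reach, as a shift and turn from the pose commanded when the call began; what a row does not reach only later rows make up. A row lasts 1/10 s, in which the tool goes at most 50 mm and 8.59 degrees, less where a joint would pass 70% of its speed; a pose out of reach is approached as far as the arm can. A call with a gripper value outside its range is refused whole. The fingers move at their own pace and stop on an object; "newtons" is the grip in N (left out, the last holds). Time passes only in rows, so rows that repeat a pose let the fingers close. It gives the time, the measured TCP pose, the force, the opening and the grip force at its end, in the units of the state.
- get_state(): the state, without advancing time (a new reading comes with each control period).
- optics.get_image(name): name is "scene" or "top" or "wrist"; returns a dict with "pixels" (420x560x3 uint8, blue, green, red), "K" (3x3 intrinsics, pixels), "rvec" (rotation vector, rad) and "tvec" (3), from world to camera coordinates, as OpenCV has them; the wrist camera has in their place "T_tool_cam" (4x4, takes a point from camera to tool coordinates, whose origin is the TCP and whose axes are the flange's). Camera axes: x right, y down, z forward; pixel columns grow to the right and rows downward; lengths in m; the calibration is good to about 2 mm. The wrist camera is an equidistant fisheye: a pixel r from the principal point sees the ray r / f radians off the axis. A picture is of the moment at which its call begins: read the wrist's pose just before it. There is no depth.
- sign_off(): hands the job in; it is judged then, once.
The state is a dict: "clock": time; "qpos": joint angles; "qd": joint speeds; "effort": joint torques, N m; "position": TCP position; "ee_rot": TCP orientation; "contact_force": force on the tool from outside, world axes, zero at the start; "moment": the same for the moment, N m; "width": finger opening in m; "gripper_force": force on a finger pad.
Only numpy, scipy, OpenCV 4.12 (cv2) and the standard library are available. Lean on these libraries where they do the work, as an engineer would, in place of code of your own. Each camera call takes 0.05 s, during which the arm holds its last target. There are 200 camera calls.

TASK

Stand the empty balm tins in the sanitiser's slide tray, push the tray gently in under the low lamp head until it is up against its stop, turn the key clockwise against its spring as far as it goes to start the lamp, let it spring back, and leave the tray in for five seconds. Then draw the tray fully out again from under the head, stand all the tins upright on the steel filling tray, and push the empty slide tray gently back in against its stop. Leave the wax jar and the dropper bottle as they are.

Things in the scene. Friction and masses are not known exactly. Their poses are not given: they have to be found in the camera images.
- tin_a: Empty, lidless round aluminium balm tin, open at the top: 55 mm across, 24 mm high, 30 g. Origin: centre of its underside; z up through the open top. Two to four of the tins are present (None from the start: absent).
- tin_b: Empty, lidless round aluminium balm tin, open at the top: 55 mm across, 24 mm high, 30 g. Origin: centre of its underside; z up through the open top. Two to four of the tins are present (None from the start: absent).
- tin_c: Empty, lidless round aluminium balm tin, open at the top: 55 mm across, 24 mm high, 30 g. Origin: centre of its underside; z up through the open top. Two to four of the tins are present (None from the start: absent).
- tin_d: Empty, lidless round aluminium balm tin, open at the top: 55 mm across, 24 mm high, 30 g. Origin: centre of its underside; z up through the open top. Two to four of the tins are present (None from the start: absent).
- sanitiser: Bench UV sanitiser, fixed. Origin: on the worktop under the lamp head; +x is the way the slide tray goes in, +y to the left of that, z up. Steel base plate 6 mm thick, x -235 to +100 mm, 208 mm wide; guide rails (top z 14 mm) leave the tray 3 mm play each side. Grey control pod with the key on top of the white lamp head near its +y end, pod top at z 96 mm.
- head_mouth (a point): Middle of the lamp head's lower front edge, 75 mm in front (-x) of the sanitiser's origin, axes as the sanitiser. The head spans x 0 to 175 mm, y -104 to +104 mm from here; underside 40 mm, top 76 mm above the worktop; sides and back closed. A rigid back stop hidden inside is set differently each time: it stops the tray when the tray's origin is 63 to 87 mm past this edge
- uv_tray: Loose slide tray, 0.45 kg (slides easily, 1 to 3 N), at first drawn out on the base plate between the rails, origin some 165 mm short (-x) of the sanitiser's. Origin: centre of its underside; +x points into the sanitiser. 134 (x) by 166 mm (y) outside, rim 3 mm thick, 9 mm high. A tin in it clears the lamp head by 7 mm. Its handle stands 130 mm in front (-x)
- tray_floor (a point): Centre of the slide tray's inner floor, 3 mm above its underside (so 9 mm above the worktop when on the base plate); axes as the tray. Inside 128 mm (x) by 160 mm (y).
- tray_handle (a point): Grip point of the slide tray's handle: upright black block, 14 mm thick along the tray's y and 34 mm long along x, standing from 10 to 46 mm above the worktop; the point is on its axis, 40 mm above the worktop. Pinch it from above across y
- key_grip (a point): Grip point of the key, on its vertical turning axis, 128 mm above the worktop. The bow is a black upright plate 10 mm thick, 34 mm wide, from 111 to 139 mm above the worktop. At rest its width lies along the sanitiser's x (pinch from above across the sanitiser's y); the point's axes turn with the key
- key (a joint): Key angle (rad): 0 at rest, grows clockwise seen from above to the end at 1.1; the lamp starts beyond 0.8. A light spring (0.02 N m at rest to 0.15 N m at the end) turns it back to 0 when let go.
- interlock (a joint): Interlock plunger in the face of the hidden back stop (m): 0 standing out, 0.006 pressed flush when the tray is against the stop; its spring pushes with less than 0.5 N and does not move a tray that is let go. More than 0.003 counts as tray home.
- filling_tray: Shallow stainless steel filling tray, fixed on the worktop, 214 mm (its x) by 174 mm (its y) outside, rim 4 mm thick and 9 mm high. Origin: centre of its underside.
- filling_floor (a point): Centre of the filling tray's inner floor, 3 mm above the worktop; axes as the filling tray; inside 206 mm (x) by 166 mm (y).
- box_corner (a point): Nearest upper corner of the big fixed warming box beyond the filling tray: from here its front runs 340 mm towards -y, slanting away by 15 degrees, and its left side goes back along x, slanting by 15 degrees to +y. It is 120 mm high (144 mm at its knob): keep the gripper clear of it.
- wax_jar: Bystander: glass jar with gold lid, 63 mm wide, 72 mm high. Origin: underside.
- dropper_bottle: Bystander: amber dropper bottle, 34 mm wide, 98 mm high. Origin: underside.
Not all that is in view belongs to the job. Leave any black look-alike of the tin_c alone.

How it is judged:
By the outcome, as a careful person would: the job done as asked, in the order asked, and still so for the second after the job is handed in, with the robot touching nothing.
Of tin_a, tin_b, tin_c, tin_d only 2 to 4 are there at a start; the rules pass over those that are not, and their reading is None.
At some moment in a run one of tin_a, tin_b, tin_c, tin_d may be knocked a few centimetres aside while the robot is not near it.
Once in a run the grip may slacken for a moment while it holds something.
It also fails if it takes over 210 s, if anything falls off the work surface, if the arm or the gripper's body presses on something with over 40 N, if the wrist force passes 120 N, or if a joint passes its speed limit or range.

## Working session

There is one attempt and no reset: what is moved stays moved. The work goes in short steps, Python scripts to look and compute and a tool call to move; the robot and the scene stay as the last step left them, time stands still between calls to the robot, and variables do not carry over. Pictures are saved under pics/ and viewed, at most 14 in all, crops included, and the job is handed in when it is done.

Besides the shell and the picture viewer there is one more tool, called after "Call:" as name(argument=value, ...), one argument or row to a line, values as JSON. send_rows: Moves the arm, as the interface text tells. Its arguments: {"type":"object","properties":{"increments":{"type":"array"},"newtons":{"type":"number"}},"required":["increments"]}

```bash
mkdir -p pics
cat > h.py <<'E'
import numpy as np,cv2,pickle
from rig import get_state,optics,sign_off
def snap(name,fn):
    s=get_state();im=optics.get_image(name);im['state']=s
    pickle.dump(im,open(f'pics/{fn}.pkl','wb'));cv2.imwrite(f'pics/{fn}.png',im['pixels']);return im
def load(fn): return pickle.load(open(f'pics/{fn}.pkl','rb'))
def w2p(im,P):
    p,_=cv2.projectPoints(np.array(P,float).reshape(-1,3),np.array(im['rvec']),np.array(im['tvec']),np.array(im['K']),None);return p.reshape(-1,2)
def p2w(im,u,v,z):
    R=cv2.Rodrigues(np.array(im['rvec'],float))[0];t=np.array(im['tvec'],float).ravel()
    d=R.T@np.linalg.solve(np.array(im['K']),[u,v,1.]);c=-R.T@t
    return c+d*(z-c[2])/d[2]
def crop(fn,x0,y0,x1,y1,out,k=3):
    a=load(fn)['pixels'][y0:y1,x0:x1];cv2.imwrite(f'pics/{out}.png',cv2.resize(a,None,fx=k,fy=k,interpolation=cv2.INTER_CUBIC))
E
python3 - <<'E'
from h import *
a=snap('top','t0');b=snap('scene','s0')
for i in(a,b):
    R=cv2.Rodrigues(np.array(i['rvec'],float))[0];print(-R.T@np.array(i['tvec']).ravel(),i['K'][0])
print(get_state())
E
```

```text
[ 0.26588319 -0.01568214  1.37392832] [387.59789643   0.         278.32352924]
[ 1.20082795 -0.31021455  1.34933986] [464.63976747   0.         281.66700254]
{'clock': 0.1, 'qpos': array([ 1.19501443e+00,  2.76530688e-01,  1.50603698e+00, -4.83858929e-06,
        1.36066653e+00, -1.21002017e-01]), 'qd': array([-0.00050286, -0.00266159, -0.00351373,  0.00169089,  0.00133535,
       -0.00107762]), 'effort': array([ 7.14490016e-04, -4.17697978e+01, -2.46404278e+01, -1.00229090e-04,
        5.71572280e-03, -6.15276875e-06]), 'position': array([0.14475144, 0.55599213, 0.23051467]), 'ee_rot': array([-1.99489692e-04,  1.27045122e-01,  9.91896599e-01, -7.96161618e-04]), 'contact_force': array([-0.76659866, -0.74903238,  0.05585129]), 'moment': array([-0.01327909,  0.01153039, -0.0219205 ]), 'gripper_force': 0.0, 'width': 0.08558595997220554}
```

View pics/t0.png

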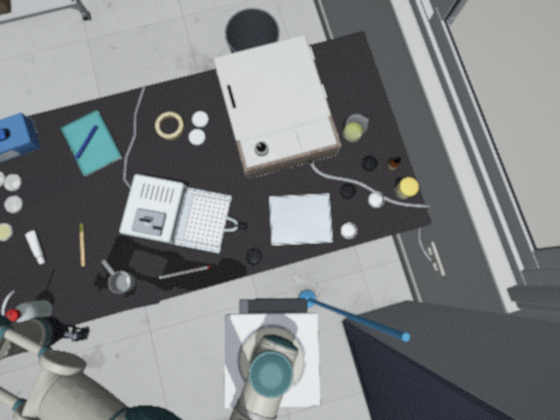

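View pics/s0.png

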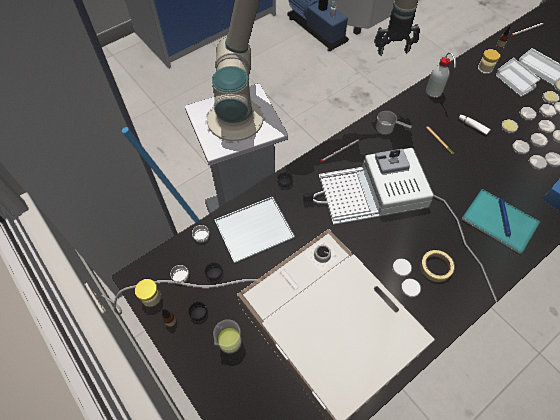

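Run:
```python
from h import *
crop('t0',240,145,440,275,'c1',4); crop('s0',140,160,440,340,'c2',2.6)
a=load('s0')['pixels'][80:180,450:560]
b=load('t0')['pixels'][150:250,0:110]
cv2.imwrite('pics/c3.png',cv2.resize(np.hstack([a,b]),None,fx=3.6,fy=3.6,interpolation=cv2.INTER_CUBIC))
```

```text
(no output)
```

View pics/c1.png

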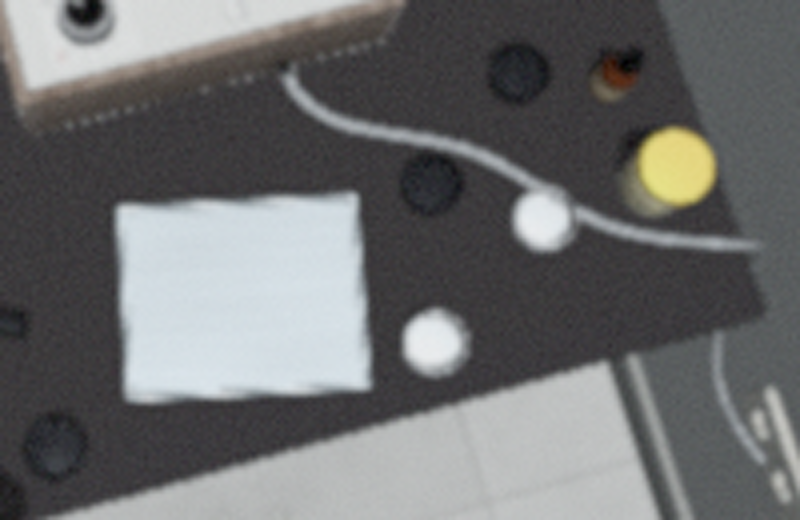

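View pics/c2.png

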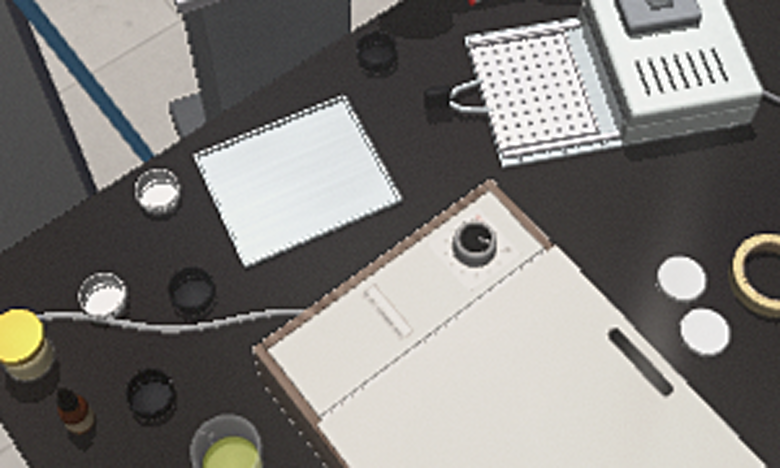

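View pics/c3.png

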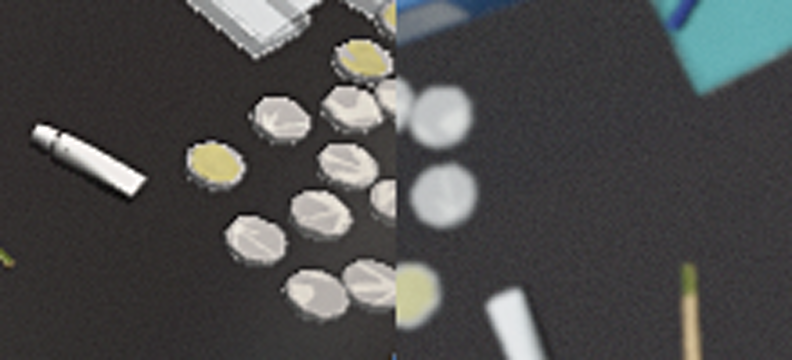

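Run:
```python
from h import *
a=load('t0')['pixels'][165:265,112:262];b=load('s0')['pixels'][135:230,295:445]
cv2.imwrite('pics/c4.png',np.vstack([cv2.resize(x,None,fx=3.05*1.0,fy=3.05,interpolation=cv2.INTER_CUBIC) for x in (a,b)]))
T=load('t0');S=load('s0')
for n,p,q in (('A',(240+435/4,145+343/4),(140+158/2.6,160+192/2.6)),('B',(240+545/4,145+219/4),(140+102/2.6,160+297/2.6))):
    print(n,p2w(T,*p,.012),p2w(S,*q,.012))
# filling tray corners
for p in ((116,204),(357,193),(371,388),(125,403)): print(p2w(T,240+p[0]/4,145+p[1]/4,.009))
for p in ((343,97),(401,198),(246,265),(194,155)): print('S',p2w(S,140+p[0]/2.6,160+p[1]/2.6,.009))
```

```text
A [ 0.43457379 -0.27645626  0.012     ] [ 0.43380643 -0.27743693  0.012     ]
B [ 0.54551581 -0.38043161  0.012     ] [ 0.54361681 -0.38268719  0.012     ]
[0.56421325 0.00489988 0.009     ]
[ 0.57196634 -0.21264517  0.009     ]
[ 0.39565496 -0.21870004  0.009     ]
[ 0.38501388 -0.00153762  0.009     ]
S [ 0.39185194 -0.0091229   0.009     ]
S [0.55964085 0.00061922 0.009     ]
S [ 0.57015255 -0.20974185  0.009     ]
S [ 0.3987543  -0.21838987  0.009     ]
```

View pics/c4.png

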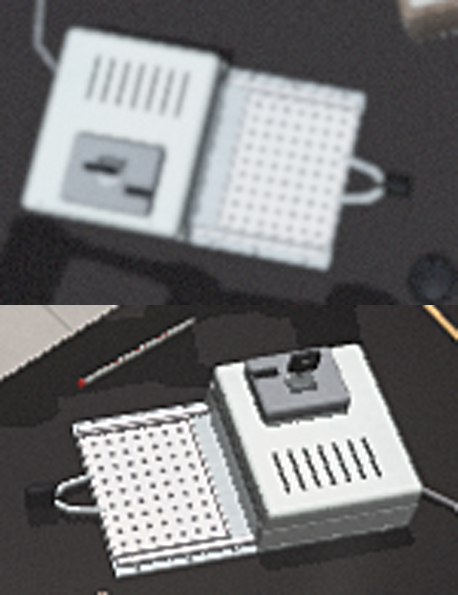

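Run:
```python
from h import *
from scipy.optimize import least_squares
T=load('t0');S=load('s0')
k=3.05
t=lambda x,y:(112+(x+.5)/k-.5,165+(y+.5)/k-.5)
s=lambda x,y:(295+(x+.5)/k-.5,135+(y-305+.5)/k-.5)
L=[(-.075,-.104),(-.075,.104),(.1,-.104),(.1,.104)]
obs=[]
for l,p in zip(L,[t(220,50),t(185,239),t(71,25),t(22,207)]): obs.append((T,(*l,.076),p))
for l,p in zip(L,[s(266,519),s(210,367),s(421,491),s(330,345)]): obs.append((S,(*l,.076),p))
for l,p in zip([(-.235,-.104),(-.235,.104)],[t(365,93),t(328,270)]): obs.append((T,(*l,.010),p))
for l,p in zip([(-.235,-.104),(-.235,.104)],[s(118,577),s(73,425)]): obs.append((S,(*l,.010),p))
def W(q,l):
    c,n=np.cos(q[2]),np.sin(q[2]);return [q[0]+c*l[0]-n*l[1],q[1]+n*l[0]+c*l[1],l[2]]
f=lambda q:np.concatenate([w2p(i,W(q,l))[0]-p for i,l,p in obs])
r=least_squares(f,[.5,.35,1.3],loss='soft_l1');q=r.x;print(q,np.round(f(q).reshape(-1,2),1).tolist())
u=np.array([np.cos(q[2]),np.sin(q[2])]);v=np.array([-u[1],u[0]])
def loc(P): d=P[:2]-q[:2];return d@u,d@v
for n,P in (('keyT',p2w(T,*t(101,165),.125)),('keyS',p2w(S,*s(304,359),.125)),('handT',p2w(T,*t(400,184),.046)),('handS',p2w(S,*s(42,494),.046)),('tray front lo',p2w(T,*t(357,100),.015))): print(n,P,loc(P))
print(loc(p2w(T,*t(383,180),.0)))
# filling tray vs
```

```text
[0.51195728 0.38749236 1.37456059] [[0.9, 1.7], [-1.6, -0.9], [0.2, 0.8], [0.9, 0.0], [1.0, 0.1], [0.4, -0.2], [1.5, -0.1], [9.3, -1.2], [1.0, 0.1], [1.1, -0.9], [-0.4, 0.0], [-0.9, -0.3]]
keyT [0.46757058 0.40786177 0.125     ] (np.float64(0.011324014160835087), np.float64(0.04750641249320455))
keyS [0.45706588 0.40705648 0.125     ] (np.float64(0.008485989893795464), np.float64(0.05765247956879736))
handT [0.45465721 0.09566425 0.046     ] (np.float64(-0.29739947612352663), np.float64(-0.0006999291918855996))
handS [0.45944341 0.09566887 0.046     ] (np.float64(-0.29646174534792935), np.float64(-0.00539337057590069))
tray front lo [0.55918086 0.14907818 0.015     ] (np.float64(-0.22463081180484828), np.float64(-0.0928029290967317))
(np.float64(-0.27181467171163615), np.float64(-0.007343389624469787))
```

Call:
send_rows(
  increments=[
    {"gripper":-1,"linear":[0.139,-0.4,0],"delta_rot":[0,0,-0.65]},
    {"gripper":-1,"linear":[0.139,-0.4,0],"delta_rot":[0,0,-0.65]},
    {"gripper":-1,"linear":[0.139,-0.4,0],"delta_rot":[0,0,-0.65]},
    {"gripper":-1,"linear":[0.139,-0.4,0],"delta_rot":[0,0,-0.65]},
    {"gripper":-1,"linear":[0.139,-0.4,0],"delta_rot":[0,0,-0.65]},
    {"gripper":-1,"linear":[0.139,-0.4,0],"delta_rot":[0,0,-0.65]},
    {"gripper":-1,"linear":[0.139,-0.4,0],"delta_rot":[0,0,-0.65]},
    {"gripper":-1,"linear":[0.139,-0.4,0],"delta_rot":[0,0,-0.65]},
  ],
  newtons=30,
)

```text
clock: 0.9
position: [0.2761, 0.1768, 0.2313]
ee_rot: [0.0, 0.437, 0.9, 0.0]
contact_force: [1.6, 0.2, 0.4]
width: 0.0854
gripper_force: 0.0
```

Call:
send_rows(
  increments=[
    {"gripper":-1,"linear":[0.15,-0.433,-0.03],"delta_rot":[0,0,-0.65]},
    {"gripper":-1,"linear":[0.15,-0.433,-0.03],"delta_rot":[0,0,-0.65]},
    {"gripper":-1,"linear":[0.15,-0.433,-0.03],"delta_rot":[0,0,-0.65]},
    {"gripper":-1,"linear":[0.15,-0.433,-0.03],"delta_rot":[0,0,-0.65]},
    {"gripper":-1,"linear":[0.15,-0.433,-0.03],"delta_rot":[0,0,-0.65]},
    {"gripper":-1,"linear":[0.15,-0.433,-0.03],"delta_rot":[0,0,-0.65]},
    {"gripper":-1,"linear":[0.15,-0.433,-0.03],"delta_rot":[0,0,-0.65]},
    {"gripper":-1,"linear":[0.15,-0.433,-0.03],"delta_rot":[0,0,-0.65]},
  ],
)

```text
clock: 1.7
position: [0.4068, -0.2006, 0.2048]
ee_rot: [-0.0, 0.702, 0.712, 0.0]
contact_force: [0.8, 0.4, -0.0]
width: 0.0851
gripper_force: 0.0
```

Call:
send_rows(
  increments=[
    {"gripper":-1,"linear":[0,-0.02,0],"delta_rot":[0,0,0]},
    {"gripper":-1,"linear":[0,-0.02,0],"delta_rot":[0,0,0]},
    {"gripper":-1,"linear":[0,-0.02,0],"delta_rot":[0,0,0]},
  ],
)

```text
clock: 2.0
position: [0.4063, -0.2179, 0.2046]
ee_rot: [-0.001, 0.702, 0.712, 0.0]
contact_force: [-0.2, 0.8, -0.1]
width: 0.0851
gripper_force: 0.0
```

```bash
cat >> h.py <<'E'
from scipy.spatial.transform import Rotation as Ro
def wray(im,u,v):
    K=np.array(im['K']);a=np.array([(u-K[0,2])/K[0,0],(v-K[1,2])/K[1,1]]);th=np.hypot(*a)
    d=np.array([*(a/max(th,1e-9)*np.sin(th)),np.cos(th)]);M=np.array(im['T_tool_cam']);s=im['state']
    R=Ro.from_quat(np.array(s['ee_rot'])[[1,2,3,0]]).as_matrix()
    return R@M[:3,3]+np.array(s['position']),R@(M[:3,:3]@d)
def wp2w(im,u,v,z):
    o,d=wray(im,u,v);return o+d*(z-o[2])/d[2]
def ww2p(im,P):
    M=np.array(im['T_tool_cam']);s=im['state'];K=np.array(im['K'])
    R=Ro.from_quat(np.array(s['ee_rot'])[[1,2,3,0]]).as_matrix()
    c=M[:3,:3].T@(R.T@(np.array(P)-s['position'])-M[:3,3]);th=np.arctan2(np.hypot(c[0],c[1]),c[2]);h=max(np.hypot(c[0],c[1]),1e-9)
    return np.array([K[0,2]+K[0,0]*th*c[0]/h,K[1,2]+K[1,1]*th*c[1]/h])
def yaw():
    R=Ro.from_quat(np.array(get_state()['ee_rot'])[[1,2,3,0]]).as_matrix();return np.arctan2(R[1,1],R[0,1])
E
python3 - <<'E'
from h import *
a=snap('wrist','w1');print(a['state']['position'],yaw(),a['K'],np.round(a['T_tool_cam'],3))
for P in([.434,-.277,.012],[.5445,-.3815,.012]):print(ww2p(a,P))
E
```

```text
[ 0.4062594  -0.21793245  0.2046107 ] 0.015967120338037776 [[325.1922621    0.         286.30943966]
 [  0.         325.1922621  208.23589435]
 [  0.           0.           1.        ]] [[-0.    -0.964 -0.264  0.067]
 [ 1.    -0.    -0.001  0.002]
 [ 0.001 -0.264  0.964 -0.143]
 [ 0.     0.     0.     1.   ]]
[309.75084531 239.10597365]
[392.02548768 315.23441235]
```

View pics/w1.png

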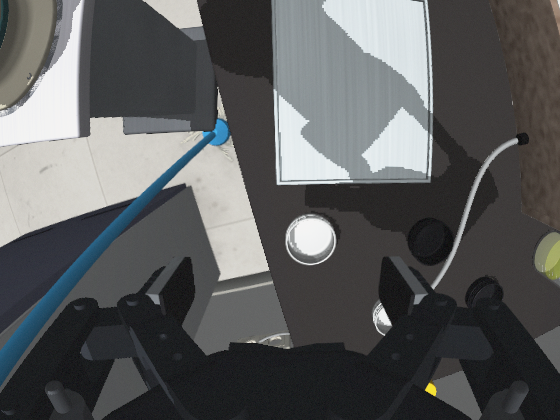

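Call:
send_rows(
  increments=[
    {"gripper":-1,"linear":[0.029,-0.0595,-0.03],"delta_rot":[0,0,0]},
    {"gripper":-1,"linear":[0.029,-0.0595,-0.07],"delta_rot":[0,0,0]},
    {"gripper":-1,"linear":[0.029,-0.0595,-0.11],"delta_rot":[0,0,0]},
    {"gripper":-1,"linear":[0.029,-0.0595,-0.145],"delta_rot":[0,0,0]},
    {"gripper":-1,"linear":[0.029,-0.0595,-0.17],"delta_rot":[0,0,0]},
    {"gripper":-1,"linear":[0.029,-0.0595,-0.185],"delta_rot":[0,0,0]},
    {"gripper":-1,"linear":[0.029,-0.0595,-0.195],"delta_rot":[0,0,0]},
    {"gripper":-1,"linear":[0.029,-0.0595,-0.2025],"delta_rot":[0,0,0]},
  ],
)

```text
clock: 2.85
position: [0.436, -0.2768, 0.0026]
ee_rot: [-0.0, 0.701, 0.713, 0.0]
contact_force: [-0.8, 0.4, -0.8]
width: 0.0851
gripper_force: 0.0
```

Call:
send_rows(
  increments=[
    {"gripper":-1,"linear":[0,0,0],"delta_rot":[0,0,0]},
    {"gripper":1,"linear":[0,0,0],"delta_rot":[0,0,0]},
    {"gripper":1,"linear":[0,0,0],"delta_rot":[0,0,0]},
    {"gripper":1,"linear":[0,0,0],"delta_rot":[0,0,0]},
    {"gripper":1,"linear":[0,0,0],"delta_rot":[0,0,0]},
    {"gripper":1,"linear":[0,0,0],"delta_rot":[0,0,0]},
    {"gripper":1,"linear":[0,0,0],"delta_rot":[0,0,0]},
  ],
)

```text
clock: 3.55
position: [0.4364, -0.2784, 0.004]
ee_rot: [0.001, 0.702, 0.713, 0.0]
contact_force: [-0.4, 1.7, 4.2]
width: 0.0512
gripper_force: 31.0
```

Call:
send_rows(
  increments=[
    {"gripper":1,"linear":[0,0,0.03],"delta_rot":[0,0,0]},
    {"gripper":1,"linear":[0,0.02,0.06],"delta_rot":[0,0,0.05]},
    {"gripper":1,"linear":[0.01,0.06,0.06],"delta_rot":[0,0,0.15]},
    {"gripper":1,"linear":[0.02,0.105,0.06],"delta_rot":[0,0,0.3]},
    {"gripper":1,"linear":[0.03,0.15,0.06],"delta_rot":[0,0,0.45]},
    {"gripper":1,"linear":[0.035,0.195,0.06],"delta_rot":[0,0,0.6]},
    {"gripper":1,"linear":[0.04,0.24,0.06],"delta_rot":[0,0,0.7]},
    {"gripper":1,"linear":[0.0435,0.2755,0.06],"delta_rot":[0,0,0.8]},
  ],
  newtons=40,
)

```text
clock: 4.35
position: [0.4795, -0.0003, 0.0633]
ee_rot: [0.001, 0.366, 0.93, 0.0]
contact_force: [0.4, -0.1, 0.1]
width: 0.0514
gripper_force: 41.9
```

Call:
send_rows(
  increments=[
    {"gripper":1,"linear":[0.005,0.03,0.0],"delta_rot":[0,0,0.1]},
    {"gripper":1,"linear":[0.01,0.07,0.0],"delta_rot":[0,0,0.2]},
    {"gripper":1,"linear":[0.02,0.11,0.0],"delta_rot":[0,0,0.3]},
    {"gripper":1,"linear":[0.03,0.15,0],"delta_rot":[0,0,0.4]},
    {"gripper":1,"linear":[0.035,0.19,0],"delta_rot":[0,0,0.5]},
    {"gripper":1,"linear":[0.04,0.22,0],"delta_rot":[0,0,0.559]},
    {"gripper":1,"linear":[0.04,0.22,0],"delta_rot":[0,0,0.559]},
  ],
)

```text
clock: 5.05
position: [0.5207, 0.2212, 0.0634]
ee_rot: [0.001, 0.096, 0.995, 0.001]
contact_force: [0.3, -1.8, -0.4]
width: 0.0516
gripper_force: 41.9
```

Run:
```python
from h import *
a=snap('wrist','w2');print(a['state']['position'],yaw())
```

```text
[0.52068806 0.22121178 0.06335932] 1.3775495637246469
```

View pics/w2.png

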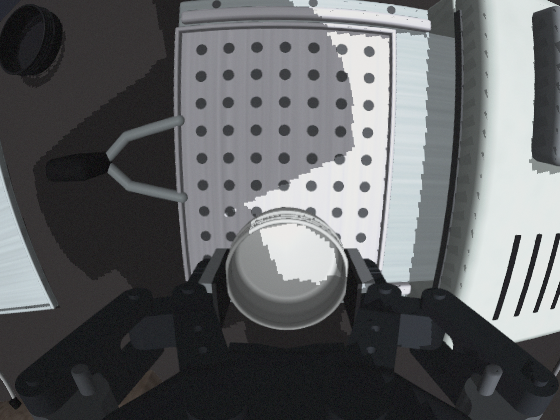

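Run:
```python
from h import *
a=load('w2');q=[.512,.3875,1.3746]
u=np.array([np.cos(q[2]),np.sin(q[2])]);v=np.array([-u[1],u[0]])
for n,p,z in (('c1',(178,28),.015),('c2',(396,32),.015),('L',(188,270),.015),('R',(383,250),.015),('Hnear?',(108,163),.046),('Hend',(50,168),.046),('mouth',(457,180),.04),('mouth2',(432,352),.076),('tinrimL',(228,268),.075),('tinrimR',(348,268),.075),('tinbot',(290,320),.075)):
    P=wp2w(a,*p,z);d=P[:2]-q[:2];print(n,P.round(4),round(d@u,4),round(d@v,4))
```

```text
c1 [0.3847 0.182  0.015 ] -0.2263 0.0848
c2 [0.4123 0.3109 0.015 ] -0.0946 0.0829
L [0.5378 0.1514 0.015 ] -0.2266 -0.0713
R [0.5482 0.2816 0.015 ] -0.0968 -0.0562
Hnear? [0.4556 0.135  0.046 ] -0.2586 0.0061
Hend [0.4477 0.0912 0.046 ] -0.3031 0.0054
mouth [0.5036 0.325  0.04  ] -0.0629 -0.0039
mouth2 [0.5893 0.2919 0.076 ] -0.0787 -0.0945
tinrimL [0.5142 0.1964 0.075 ] -0.187 -0.0394
tinrimR [0.5247 0.2497 0.075 ] -0.1327 -0.0393
tinbot [0.5472 0.2186 0.075 ] -0.1587 -0.0674
```

Call:
send_rows(
  increments=[
    {"gripper":1,"linear":[0,0,-0.02],"delta_rot":[0,0,0]},
    {"gripper":1,"linear":[0,0,-0.035],"delta_rot":[0,0,0]},
    {"gripper":1,"linear":[0,0,-0.044],"delta_rot":[0,0,0]},
    {"gripper":1,"linear":[0,0,-0.048],"delta_rot":[0,0,0]},
    {"gripper":1,"linear":[0,0,-0.0495],"delta_rot":[0,0,0]},
    {"gripper":1,"linear":[0,0,-0.0495],"delta_rot":[0,0,0]},
    {"gripper":1,"linear":[0,0,-0.0495],"delta_rot":[0,0,0]},
  ],
)

```text
clock: 5.8
position: [0.52, 0.2175, 0.0138]
ee_rot: [0.001, 0.098, 0.995, 0.0]
contact_force: [0.1, 0.6, 1.4]
width: 0.0512
gripper_force: 44.3
```

Call:
send_rows(
  increments=[
    {"gripper":-0.55,"linear":[0,0,0],"delta_rot":[0,0,0]},
    {"gripper":-0.55,"linear":[0,0,0],"delta_rot":[0,0,0]},
    {"gripper":-0.55,"linear":[0,0,0],"delta_rot":[0,0,0]},
    {"gripper":-0.55,"linear":[0,0,0],"delta_rot":[0,0,0]},
    {"gripper":-0.55,"linear":[0,0,0],"delta_rot":[0,0,0]},
  ],
)

```text
clock: 6.3
position: [0.5194, 0.2175, 0.0132]
ee_rot: [0.0, 0.098, 0.995, 0.0]
contact_force: [0.7, -0.4, 0.0]
width: 0.0661
gripper_force: 0.0
```

Call:
send_rows(
  increments=[
    {"gripper":-0.55,"linear":[0,0,0.03],"delta_rot":[0,0,0]},
    {"gripper":-0.55,"linear":[0,0,0.07],"delta_rot":[0,0,0]},
    {"gripper":-1,"linear":[0,-0.01,0.12],"delta_rot":[0,0,0]},
    {"gripper":-1,"linear":[0,-0.04,0.16],"delta_rot":[0,0,0]},
    {"gripper":-1,"linear":[0,-0.08,0.18],"delta_rot":[0,0,-0.1]},
    {"gripper":-1,"linear":[-0.01,-0.125,0.19],"delta_rot":[0,0,-0.2]},
    {"gripper":-1,"linear":[-0.015,-0.17,0.19],"delta_rot":[0,0,-0.305]},
    {"gripper":-1,"linear":[-0.02,-0.215,0.19],"delta_rot":[0,0,-0.305]},
  ],
)

```text
clock: 7.1
position: [0.4991, 0.001, 0.204]
ee_rot: [0.001, 0.248, 0.969, 0.0]
contact_force: [-0.2, -0.5, 0.5]
width: 0.0851
gripper_force: 0.0
```

Call:
send_rows(
  increments=[
    {"gripper":-1,"linear":[0,-0.36,0],"delta_rot":[0,0,0]},
    {"gripper":-1,"linear":[0,-0.36,0],"delta_rot":[0,0,0]},
    {"gripper":-1,"linear":[0,-0.36,0],"delta_rot":[0,0,0]},
    {"gripper":-1,"linear":[0,-0.36,0],"delta_rot":[0,0,0]},
    {"gripper":-1,"linear":[0,-0.36,0],"delta_rot":[0,0,0]},
    {"gripper":-1,"linear":[0,-0.36,0],"delta_rot":[0,0,0]},
    {"gripper":-1,"linear":[0,-0.36,0],"delta_rot":[0,0,0]},
    {"gripper":-1,"linear":[0,-0.36,0],"delta_rot":[0,0,0]},
  ],
)

```text
clock: 7.9
position: [0.499, -0.3634, 0.2026]
ee_rot: [0.0, 0.25, 0.968, -0.002]
contact_force: [0.8, 0.8, 0.3]
width: 0.0852
gripper_force: 0.0
```

Call:
send_rows(
  increments=[
    {"gripper":-1,"linear":[0,0,0],"delta_rot":[0,0,0]},
    {"gripper":-1,"linear":[0,0,0],"delta_rot":[0,0,0]},
  ],
)

```text
clock: 8.1
position: [0.4991, -0.3562, 0.2028]
ee_rot: [-0.001, 0.248, 0.969, 0.001]
contact_force: [-0.2, 0.3, -0.3]
width: 0.0857
gripper_force: 0.0
```

Run:
```python
from h import *
a=snap('wrist','w3');print(a['state']['position'],yaw())
for P in([.5445,-.3815,.012],):print(ww2p(a,P))
```

```text
[ 0.49908997 -0.35617673  0.20280533] 1.0710161403354792
[284.62921513 232.03070622]
```

View pics/w3.png

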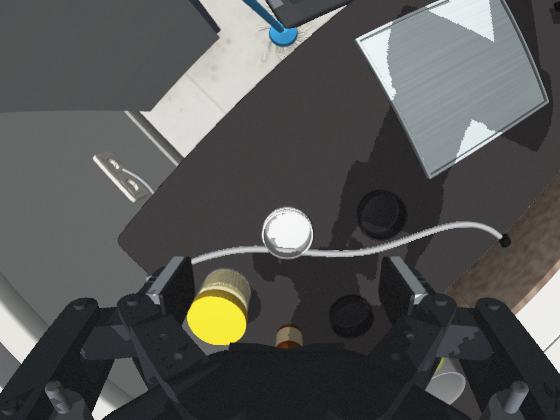

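Run:
```python
from h import *
a=load('w3')
R=Ro.from_quat(np.array(a['state']['ee_rot'])[[1,2,3,0]]).as_matrix()
B=wp2w(a,287.5,231.5,.012);print('B',B)
for n,p,z in(('jarlid',(217,318),.072),('cableL',(235,249),.004),('cableR',(340,252),.004),('blk',(382,214),.012)):
    P=wp2w(a,*p,z);print(n,P.round(4),(R.T@(P-B)).round(4))
T=load('t0');print('jarT',p2w(T,240+676/4,145+167/4,.072))
```

```text
B [ 0.54546464 -0.3784683   0.012     ]
jarlid [ 0.5754 -0.4771  0.072 ] [-0.0735 -0.0721 -0.0602]
cableL [ 0.5379 -0.4427  0.004 ] [-0.0242 -0.06    0.0079]
cableR [ 0.5992 -0.339   0.004 ] [-0.0282  0.0604  0.008 ]
blk [ 0.5783 -0.2777  0.012 ] [0.0195 0.1042 0.0002]
jarT [ 0.57782284 -0.48046798  0.072     ]
```

Call:
send_rows(
  increments=[
    {"gripper":-1,"linear":[0.0464,-0.0223,-0.01],"delta_rot":[0,0,0]},
    {"gripper":-1,"linear":[0.0464,-0.0223,-0.05],"delta_rot":[0,0,0]},
    {"gripper":-1,"linear":[0.0464,-0.0223,-0.09],"delta_rot":[0,0,0]},
    {"gripper":-1,"linear":[0.0464,-0.0223,-0.13],"delta_rot":[0,0,0]},
    {"gripper":-1,"linear":[0.0464,-0.0223,-0.16],"delta_rot":[0,0,0]},
    {"gripper":-1,"linear":[0.0464,-0.0223,-0.18],"delta_rot":[0,0,0]},
    {"gripper":-1,"linear":[0.0464,-0.0223,-0.192],"delta_rot":[0,0,0]},
    {"gripper":-1,"linear":[0.0464,-0.0223,-0.198],"delta_rot":[0,0,0]},
  ],
)

```text
clock: 8.95
position: [0.5459, -0.3781, 0.0046]
ee_rot: [-0.001, 0.247, 0.969, 0.0]
contact_force: [-0.2, -0.5, 0.0]
width: 0.0852
gripper_force: 0.0
```

Call:
send_rows(
  increments=[
    {"gripper":-1,"linear":[0,0,0],"delta_rot":[0,0,0]},
    {"gripper":1,"linear":[0,0,0],"delta_rot":[0,0,0]},
    {"gripper":1,"linear":[0,0,0],"delta_rot":[0,0,0]},
    {"gripper":1,"linear":[0,0,0],"delta_rot":[0,0,0]},
    {"gripper":1,"linear":[0,0,0],"delta_rot":[0,0,0]},
    {"gripper":1,"linear":[0,0,0],"delta_rot":[0,0,0]},
    {"gripper":1,"linear":[0,0,0],"delta_rot":[0,0,0]},
  ],
)

```text
clock: 9.65
position: [0.5466, -0.3805, 0.0069]
ee_rot: [0.001, 0.248, 0.969, -0.001]
contact_force: [0.1, 0.8, 6.1]
width: 0.0502
gripper_force: 42.1
```

Call:
send_rows(
  increments=[
    {"gripper":1,"linear":[0,0,0.04],"delta_rot":[0,0,0]},
    {"gripper":1,"linear":[-0.01,0.01,0.075],"delta_rot":[0,0,0]},
    {"gripper":1,"linear":[-0.02,0.04,0.08],"delta_rot":[0,0,0.05]},
    {"gripper":1,"linear":[-0.03,0.08,0.08],"delta_rot":[0,0,0.1]},
    {"gripper":1,"linear":[-0.04,0.12,0.08],"delta_rot":[0,0,0.15]},
    {"gripper":1,"linear":[-0.05,0.165,0.08],"delta_rot":[0,0,0.2]},
    {"gripper":1,"linear":[-0.055,0.21,0.08],"delta_rot":[0,0,0.25]},
    {"gripper":1,"linear":[-0.06,0.255,0.08],"delta_rot":[0,0,0.305]},
  ],
)

```text
clock: 10.45
position: [0.4852, -0.1234, 0.0855]
ee_rot: [0.0, 0.097, 0.995, 0.0]
contact_force: [1.3, 1.2, -0.4]
width: 0.0499
gripper_force: 41.9
```

Call:
send_rows(
  increments=[
    {"gripper":1,"linear":[-0.005,0.045,0],"delta_rot":[0,0,0]},
    {"gripper":1,"linear":[-0.01,0.09,0],"delta_rot":[0,0,0]},
    {"gripper":1,"linear":[-0.02,0.135,0],"delta_rot":[0,0,0]},
    {"gripper":1,"linear":[-0.025,0.18,0],"delta_rot":[0,0,0]},
    {"gripper":1,"linear":[-0.03,0.225,0],"delta_rot":[0,0,0]},
    {"gripper":1,"linear":[-0.035,0.27,0],"delta_rot":[0,0,0]},
    {"gripper":1,"linear":[-0.04,0.31,0],"delta_rot":[0,0,0]},
    {"gripper":1,"linear":[-0.043,0.34,0],"delta_rot":[0,0,0]},
  ],
)

```text
clock: 11.25
position: [0.4422, 0.2175, 0.0855]
ee_rot: [0.0, 0.097, 0.995, 0.0]
contact_force: [0.8, -0.8, 0.3]
width: 0.05
gripper_force: 41.9
```

Call:
send_rows(
  increments=[
    {"gripper":1,"linear":[-0.002,0.021,0],"delta_rot":[0,0,0]},
    {"gripper":1,"linear":[-0.002,0.021,0],"delta_rot":[0,0,0]},
    {"gripper":1,"linear":[-0.002,0.021,0],"delta_rot":[0,0,0]},
  ],
)

```text
clock: 11.55
position: [0.4406, 0.236, 0.0852]
ee_rot: [0.0, 0.097, 0.995, -0.0]
contact_force: [0.2, -0.6, -0.8]
width: 0.05
gripper_force: 41.9
```

Run:
```python
from h import *
a=snap('wrist','w4');print(a['state']['position'],yaw());b=snap('top','t4')
x=a['pixels'];y=cv2.resize(b['pixels'][150:280,120:440],None,fx=1.7,fy=1.7)
y=cv2.copyMakeBorder(y,0,0,0,560-y.shape[1],cv2.BORDER_CONSTANT)
cv2.imwrite('pics/w4b.png',np.vstack([x[:375],y]))
```

```text
[0.44062585 0.23597415 0.08523683] 1.3751375335291633
```

View pics/w4b.png

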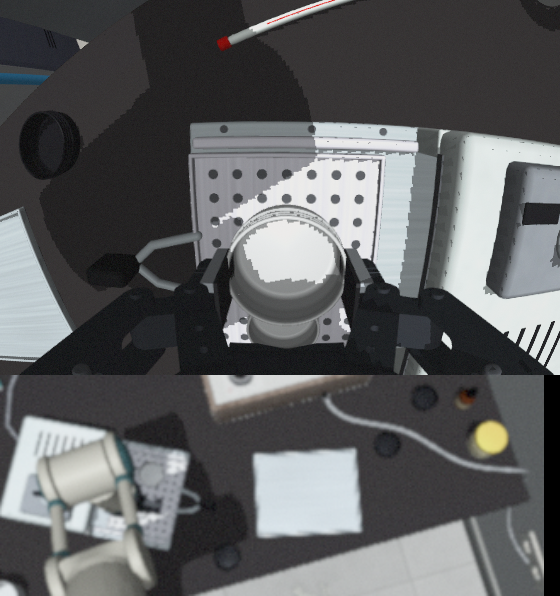

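Call:
send_rows(
  increments=[
    {"gripper":1,"linear":[0,0,-0.03],"delta_rot":[0,0,0]},
    {"gripper":1,"linear":[0,0,-0.05],"delta_rot":[0,0,0]},
    {"gripper":1,"linear":[0,0,-0.06],"delta_rot":[0,0,0]},
    {"gripper":1,"linear":[0,0,-0.066],"delta_rot":[0,0,0]},
    {"gripper":1,"linear":[0,0,-0.069],"delta_rot":[0,0,0]},
    {"gripper":1,"linear":[0,0,-0.0695],"delta_rot":[0,0,0]},
    {"gripper":1,"linear":[0,0,-0.0695],"delta_rot":[0,0,0]},
  ],
)

```text
clock: 12.35
position: [0.4414, 0.2363, 0.0163]
ee_rot: [0.001, 0.098, 0.995, 0.0]
contact_force: [-0.0, -1.1, 0.3]
width: 0.0499
gripper_force: 41.9
```

Call:
send_rows(
  increments=[
    {"gripper":-0.55,"linear":[0,0,0],"delta_rot":[0,0,0]},
    {"gripper":-0.55,"linear":[0,0,0],"delta_rot":[0,0,0]},
    {"gripper":-0.55,"linear":[0,0,0],"delta_rot":[0,0,0]},
    {"gripper":-0.55,"linear":[0,0,0],"delta_rot":[0,0,0]},
    {"gripper":-0.55,"linear":[0,0,0.02],"delta_rot":[0,0,0]},
    {"gripper":-0.55,"linear":[0,0,0.05],"delta_rot":[0,0,0]},
    {"gripper":-0.55,"linear":[0,0,0.09],"delta_rot":[0,0,0]},
    {"gripper":-0.55,"linear":[0,0,0.11],"delta_rot":[0,0,0]},
  ],
)

```text
clock: 13.15
position: [0.4422, 0.2367, 0.1286]
ee_rot: [0.002, 0.098, 0.995, 0.001]
contact_force: [-0.2, 0.0, -0.2]
width: 0.066
gripper_force: 0.0
```

Run:
```python
from h import *
a=load('w4');q=[.512,.3875,1.3746]
u=np.array([np.cos(q[2]),np.sin(q[2])]);v=np.array([-u[1],u[0]])
for n,p,z in (('Hs',(88,268),.046),('He',(137,258),.046),('trayc',(189,156),.015),('trayc2',(380,157),.015),('mouthcorner',(445,133),.076)):
    P=wp2w(a,*p,z);d=P[:2]-q[:2];print(n,P.round(4),round(d@u,4),round(d@v,4))
print(get_state()['qpos'].round(2))
```

```text
Hs [0.4415 0.0917 0.046 ] -0.3039 0.0115
He [0.4398 0.1363 0.046 ] -0.2605 0.0218
trayc [0.3851 0.1806 0.015 ] -0.2276 0.0842
trayc2 [0.4108 0.3071 0.015 ] -0.0985 0.0836
mouthcorner [0.3943 0.3274 0.076 ] -0.0819 0.1037
[ 0.35  0.25  1.82  0.    1.07 -1.02]
```

Call:
send_rows(
  increments=[
    {"gripper":-0.3,"linear":[0.0125,-0.04,0],"delta_rot":[0,0,-1.571]},
    {"gripper":-0.3,"linear":[0.0125,-0.08,0],"delta_rot":[0,0,-1.571]},
    {"gripper":-0.3,"linear":[0.0125,-0.1345,0],"delta_rot":[0,0,-1.571]},
    {"gripper":-0.3,"linear":[0.0125,-0.1345,0],"delta_rot":[0,0,-1.571]},
    {"gripper":-0.3,"linear":[0.0125,-0.1345,0],"delta_rot":[0,0,-1.571]},
    {"gripper":-0.3,"linear":[0.0125,-0.1345,0],"delta_rot":[0,0,-1.571]},
    {"gripper":-0.3,"linear":[0.0125,-0.1345,0],"delta_rot":[0,0,-1.571]},
    {"gripper":-0.3,"linear":[0.0125,-0.1345,0],"delta_rot":[0,0,-1.571]},
  ],
)

```text
clock: 13.95
position: [0.4532, 0.1015, 0.1257]
ee_rot: [0.0, 0.645, 0.764, 0.0]
contact_force: [-0.2, 0.2, -0.3]
width: 0.0556
gripper_force: 0.0
```

Call:
send_rows(
  increments=[
    {"gripper":-0.3,"linear":[0,0,0],"delta_rot":[0,0,-0.371]},
    {"gripper":-0.3,"linear":[0,0,0],"delta_rot":[0,0,-0.371]},
    {"gripper":-0.3,"linear":[0,0,0],"delta_rot":[0,0,-0.371]},
    {"gripper":-0.3,"linear":[0,0,0],"delta_rot":[0,0,-0.371]},
    {"gripper":-0.3,"linear":[0,0,0],"delta_rot":[0,0,-0.371]},
  ],
)

```text
clock: 14.45
position: [0.4532, 0.1017, 0.1257]
ee_rot: [0.0, 0.772, 0.635, 0.0]
contact_force: [-0.8, 1.3, 0.3]
width: 0.0554
gripper_force: 0.0
```

Run:
```python
from h import *
a=snap('wrist','w5');print(a['state']['position'],yaw())
print(ww2p(a,[.4529,.1004,.046]))
```

```text
[0.45321699 0.10168927 0.12570356] -0.19463959785198684
[284.51979226 218.97001717]
```

View pics/w5.png

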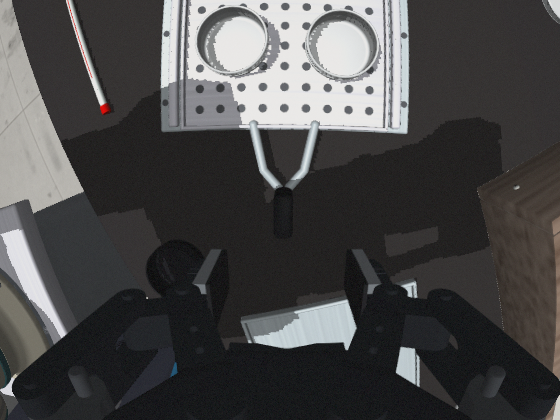

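Call:
send_rows(
  increments=[
    {"gripper":-0.3,"linear":[0,-0.001,-0.04],"delta_rot":[0,0,0]},
    {"gripper":-0.3,"linear":[0,-0.001,-0.07],"delta_rot":[0,0,0]},
    {"gripper":-0.3,"linear":[0,-0.001,-0.09],"delta_rot":[0,0,0]},
    {"gripper":-0.3,"linear":[0,-0.001,-0.105],"delta_rot":[0,0,0]},
    {"gripper":-0.3,"linear":[0,-0.001,-0.105],"delta_rot":[0,0,0]},
  ],
)

```text
clock: 15.0
position: [0.4516, 0.1005, 0.019]
ee_rot: [-0.001, 0.773, 0.635, -0.002]
contact_force: [0.3, 0.0, -0.3]
width: 0.0555
gripper_force: 0.0
```

Call:
send_rows(
  increments=[
    {"gripper":1,"linear":[0,0,0],"delta_rot":[0,0,0]},
    {"gripper":1,"linear":[0,0,0],"delta_rot":[0,0,0]},
    {"gripper":1,"linear":[0,0,0],"delta_rot":[0,0,0]},
    {"gripper":1,"linear":[0,0,0],"delta_rot":[0,0,0]},
    {"gripper":1,"linear":[0,0,0],"delta_rot":[0,0,0]},
    {"gripper":1,"linear":[0,0,0],"delta_rot":[0,0,0]},
    {"gripper":1,"linear":[0,0,0],"delta_rot":[0,0,0]},
  ],
)

```text
clock: 15.7
position: [0.4536, 0.1007, 0.0215]
ee_rot: [0.0, 0.773, 0.635, 0.001]
contact_force: [-1.8, -0.0, 6.5]
width: 0.0136
gripper_force: 42.5
```

Run:
```python
from h import *
s=get_state();print(s['position'],s['contact_force'],s['width'],yaw())
```

```text
[0.45359614 0.10070292 0.02154685] [-1.81289645 -0.01852189  6.53658598] 0.013613513058687495 -0.1959689517684525
```

Call:
send_rows(
  increments=[
    {"gripper":1,"linear":[0.001,0.005,0.0015],"delta_rot":[0,0,0]},
    {"gripper":1,"linear":[0.0029,0.015,0.002],"delta_rot":[0,0,0]},
    {"gripper":1,"linear":[0.0055,0.028,0.002],"delta_rot":[0,0,0]},
    {"gripper":1,"linear":[0.0081,0.041,0.002],"delta_rot":[0,0,0]},
    {"gripper":1,"linear":[0.0107,0.054,0.002],"delta_rot":[0,0,0]},
    {"gripper":1,"linear":[0.0133,0.067,0.002],"delta_rot":[0,0,0]},
    {"gripper":1,"linear":[0.0153,0.077,0.002],"delta_rot":[0,0,0]},
    {"gripper":1,"linear":[0.0165,0.083,0.002],"delta_rot":[0,0,0]},
  ],
)

```text
clock: 16.5
position: [0.4699, 0.1849, 0.0225]
ee_rot: [0.0, 0.773, 0.635, -0.0]
contact_force: [-0.1, -1.5, -2.7]
width: 0.0135
gripper_force: 41.1
```

Call:
send_rows(
  increments=[
    {"gripper":1,"linear":[0.002,0.01,0],"delta_rot":[0,0,0]},
    {"gripper":1,"linear":[0.0039,0.02,0],"delta_rot":[0,0,0]},
    {"gripper":1,"linear":[0.006,0.03,0],"delta_rot":[0,0,0]},
    {"gripper":1,"linear":[0.008,0.04,0],"delta_rot":[0,0,0]},
    {"gripper":1,"linear":[0.0095,0.048,0],"delta_rot":[0,0,0]},
    {"gripper":1,"linear":[0.0105,0.053,0],"delta_rot":[0,0,0]},
    {"gripper":1,"linear":[0.0109,0.055,0],"delta_rot":[0,0,0]},
  ],
)

```text
clock: 17.2
position: [0.4808, 0.2392, 0.0226]
ee_rot: [0.0, 0.773, 0.635, 0.0]
contact_force: [-0.3, -0.6, -2.8]
width: 0.0135
gripper_force: 41.0
```

Call:
send_rows(
  increments=[
    {"gripper":1,"linear":[0.0004,0.002,-0.001],"delta_rot":[0,0,0]},
    {"gripper":1,"linear":[0.0008,0.004,-0.001],"delta_rot":[0,0,0]},
    {"gripper":1,"linear":[0.0012,0.006,-0.001],"delta_rot":[0,0,0]},
    {"gripper":1,"linear":[0.0016,0.008,-0.001],"delta_rot":[0,0,0]},
    {"gripper":1,"linear":[0.002,0.01,-0.001],"delta_rot":[0,0,0]},
    {"gripper":1,"linear":[0.002,0.01,-0.001],"delta_rot":[0,0,0]},
  ],
)

```text
clock: 17.8
position: [0.4829, 0.2491, 0.0218]
ee_rot: [-0.0, 0.773, 0.634, 0.0]
contact_force: [0.3, 1.1, -1.8]
width: 0.0129
gripper_force: 41.3
```

Call:
send_rows(
  increments=[
    {"gripper":1,"linear":[0.0003,0.0015,0],"delta_rot":[0,0,0]},
    {"gripper":1,"linear":[0.0006,0.003,0],"delta_rot":[0,0,0]},
    {"gripper":1,"linear":[0.0009,0.0045,0],"delta_rot":[0,0,0]},
    {"gripper":1,"linear":[0.0009,0.0045,0],"delta_rot":[0,0,0]},
  ],
)

```text
clock: 18.2
position: [0.4838, 0.2535, 0.0218]
ee_rot: [0.0, 0.773, 0.635, 0.0]
contact_force: [0.8, -0.2, -1.2]
width: 0.0127
gripper_force: 41.4
```

Call:
send_rows(
  increments=[
    {"gripper":1,"linear":[0.0003,0.0015,0],"delta_rot":[0,0,0]},
    {"gripper":1,"linear":[0.0006,0.003,0],"delta_rot":[0,0,0]},
    {"gripper":1,"linear":[0.0009,0.0045,0],"delta_rot":[0,0,0]},
    {"gripper":1,"linear":[0.0009,0.0045,0],"delta_rot":[0,0,0]},
  ],
)

```text
clock: 18.6
position: [0.4847, 0.258, 0.0218]
ee_rot: [-0.0, 0.773, 0.635, 0.0]
contact_force: [-0.0, -0.3, -0.4]
width: 0.013
gripper_force: 41.5
```

Call:
send_rows(
  increments=[
    {"gripper":1,"linear":[0.0003,0.0015,0],"delta_rot":[0,0,0]},
    {"gripper":1,"linear":[0.0006,0.003,0],"delta_rot":[0,0,0]},
    {"gripper":1,"linear":[0.0006,0.003,0],"delta_rot":[0,0,0]},
  ],
)

```text
clock: 18.9
position: [0.4852, 0.261, 0.0218]
ee_rot: [0.0, 0.773, 0.635, 0.0]
contact_force: [0.6, -0.6, 0.2]
width: 0.0134
gripper_force: 41.6
```

Call:
send_rows(
  increments=[
    {"gripper":1,"linear":[0.0003,0.0015,0],"delta_rot":[0,0,0]},
    {"gripper":1,"linear":[0.0006,0.003,0],"delta_rot":[0,0,0]},
    {"gripper":1,"linear":[0.0008,0.004,0],"delta_rot":[0,0,0]},
    {"gripper":1,"linear":[0.0008,0.004,0],"delta_rot":[0,0,0]},
  ],
)

```text
clock: 19.3
position: [0.486, 0.2649, 0.0218]
ee_rot: [0.0, 0.773, 0.635, 0.0]
contact_force: [-0.5, -1.6, 1.1]
width: 0.0132
gripper_force: 41.7
```

Call:
send_rows(
  increments=[
    {"gripper":1,"linear":[0.0003,0.0015,0],"delta_rot":[0,0,0]},
    {"gripper":1,"linear":[0.0006,0.003,0],"delta_rot":[0,0,0]},
    {"gripper":1,"linear":[0.0006,0.003,0],"delta_rot":[0,0,0]},
  ],
)

```text
clock: 19.6
position: [0.4866, 0.2679, 0.0218]
ee_rot: [0.0, 0.773, 0.635, 0.0]
contact_force: [-1.2, -1.6, 1.7]
width: 0.0133
gripper_force: 41.8
```

Call:
send_rows(
  increments=[
    {"gripper":1,"linear":[0.0003,0.0015,0],"delta_rot":[0,0,0]},
    {"gripper":1,"linear":[0.0006,0.003,0],"delta_rot":[0,0,0]},
    {"gripper":1,"linear":[0.0006,0.003,0],"delta_rot":[0,0,0]},
  ],
)

```text
clock: 19.9
position: [0.4872, 0.2709, 0.0218]
ee_rot: [0.0, 0.773, 0.635, 0.0]
contact_force: [0.2, -2.2, 2.7]
width: 0.0129
gripper_force: 41.9
```

Call:
send_rows(
  increments=[
    {"gripper":1,"linear":[0.0003,0.0015,0],"delta_rot":[0,0,0]},
    {"gripper":1,"linear":[0.0005,0.0025,0],"delta_rot":[0,0,0]},
    {"gripper":1,"linear":[0.0005,0.0025,0],"delta_rot":[0,0,0]},
  ],
)

```text
clock: 20.2
position: [0.4872, 0.2719, 0.0218]
ee_rot: [0.001, 0.773, 0.635, -0.001]
contact_force: [-0.4, -7.0, 5.3]
width: 0.0133
gripper_force: 42.2
```

Call:
send_rows(
  increments=[
    {"gripper":1,"linear":[0.0002,0.001,0],"delta_rot":[0,0,0]},
    {"gripper":1,"linear":[0.0002,0.001,0],"delta_rot":[0,0,0]},
    {"gripper":1,"linear":[0.0002,0.001,0],"delta_rot":[0,0,0]},
  ],
)

```text
clock: 20.5
position: [0.4869, 0.2721, 0.0218]
ee_rot: [0.001, 0.773, 0.635, -0.002]
contact_force: [-1.4, -9.9, 5.7]
width: 0.0133
gripper_force: 42.4
```

Call:
send_rows(
  increments=[
    {"gripper":1,"linear":[-0.0001,-0.001,0.0],"delta_rot":[0,0,0]},
    {"gripper":1,"linear":[-0.0002,-0.0018,0.0],"delta_rot":[0,0,0]},
    {"gripper":1,"linear":[-0.0002,-0.0018,0.0],"delta_rot":[0,0,0]},
  ],
)

```text
clock: 20.8
position: [0.487, 0.272, 0.0218]
ee_rot: [-0.0, 0.773, 0.634, -0.001]
contact_force: [-3.0, -4.2, 6.2]
width: 0.0132
gripper_force: 42.3
```

Call:
send_rows(
  increments=[
    {"gripper":-0.3,"linear":[0,0,0],"delta_rot":[0,0,0]},
    {"gripper":-0.3,"linear":[0,0,0],"delta_rot":[0,0,0]},
    {"gripper":-0.3,"linear":[0,0,0],"delta_rot":[0,0,0]},
    {"gripper":-0.3,"linear":[0,0,0],"delta_rot":[0,0,0]},
    {"gripper":-0.3,"linear":[0,0,0.04],"delta_rot":[0,0,0]},
    {"gripper":-0.3,"linear":[0,0,0.09],"delta_rot":[0,0,0]},
    {"gripper":-0.3,"linear":[0,0,0.14],"delta_rot":[0,0,0]},
    {"gripper":-0.3,"linear":[0,0,0.18],"delta_rot":[0,0,0]},
  ],
)

```text
clock: 21.6
position: [0.4882, 0.2729, 0.2047]
ee_rot: [0.0, 0.773, 0.635, 0.002]
contact_force: [1.3, 0.4, 0.1]
width: 0.0556
gripper_force: 0.0
```

Call:
send_rows(
  increments=[
    {"gripper":-0.3,"linear":[-0.015,0.04,0.02],"delta_rot":[0,0,0]},
    {"gripper":-0.3,"linear":[-0.03,0.07,0.02],"delta_rot":[0,0,0]},
    {"gripper":-0.3,"linear":[-0.034,0.086,0.02],"delta_rot":[0,0,0]},
    {"gripper":-0.3,"linear":[-0.034,0.086,0.02],"delta_rot":[0,0,0]},
    {"gripper":-0.3,"linear":[-0.034,0.086,0.02],"delta_rot":[0,0,0]},
  ],
)

```text
clock: 22.1
position: [0.4535, 0.3578, 0.2208]
ee_rot: [0.001, 0.773, 0.635, -0.001]
contact_force: [-0.4, -1.1, -0.7]
width: 0.0556
gripper_force: 0.0
```

Run:
```python
from h import *
a=snap('wrist','w6');print(a['state']['position'],yaw())
print(ww2p(a,[.463,.4074,.139]))
```

```text
[0.45351991 0.35775133 0.22075356] -0.19611961996305308
[284.09292854 145.79346898]
```

View pics/w6.png

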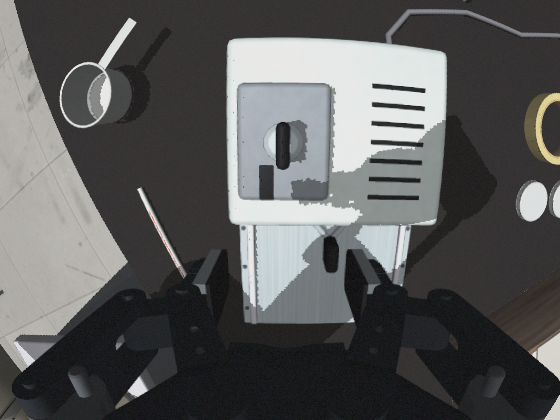

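Call:
send_rows(
  increments=[
    {"gripper":-0.3,"linear":[0.009,0.0495,-0.02],"delta_rot":[0,0,0]},
    {"gripper":-0.3,"linear":[0.009,0.0495,-0.05],"delta_rot":[0,0,0]},
    {"gripper":-0.3,"linear":[0.009,0.0495,-0.08],"delta_rot":[0,0,0]},
    {"gripper":-0.3,"linear":[0.009,0.0495,-0.1],"delta_rot":[0,0,0]},
    {"gripper":-0.3,"linear":[0.009,0.0495,-0.11],"delta_rot":[0,0,0]},
    {"gripper":-0.3,"linear":[0.009,0.0495,-0.11],"delta_rot":[0,0,0]},
  ],
)

```text
clock: 22.75
position: [0.4623, 0.4063, 0.1099]
ee_rot: [0.0, 0.773, 0.634, -0.002]
contact_force: [0.6, -0.3, 0.3]
width: 0.0556
gripper_force: 0.0
```

Call:
send_rows(
  increments=[
    {"gripper":1,"linear":[0,0,0],"delta_rot":[0,0,0]},
    {"gripper":1,"linear":[0,0,0],"delta_rot":[0,0,0]},
    {"gripper":1,"linear":[0,0,0],"delta_rot":[0,0,0]},
    {"gripper":1,"linear":[0,0,0],"delta_rot":[0,0,0]},
    {"gripper":1,"linear":[0,0,0],"delta_rot":[0,0,0]},
    {"gripper":1,"linear":[0,0,0],"delta_rot":[0,0,0]},
    {"gripper":1,"linear":[0,0,0],"delta_rot":[0,0,0]},
  ],
)

```text
clock: 23.45
position: [0.461, 0.4087, 0.1133]
ee_rot: [-0.001, 0.773, 0.634, -0.0]
contact_force: [-5.3, 1.6, 5.4]
width: 0.0092
gripper_force: 41.7
```

Run:
```python
from h import *
s=get_state();print(s['position'],s['contact_force'],s['moment'],s['width'],s['qpos'],yaw())
```

```text
[0.46095235 0.40866715 0.11326775] [-5.29242176  1.62614029  5.36403392] [ 0.18935378  0.77402815 -0.1080185 ] 0.00924996363173381 [0.61089749 0.42017454 1.59048302 0.002878   1.13140194 0.80610664] -0.19643242448586123
```

Call:
send_rows(
  increments=[
    {"gripper":1,"linear":[-0.0015,0.0005,0.002],"delta_rot":[0,0,0]},
    {"gripper":1,"linear":[-0.0015,0.0005,0.002],"delta_rot":[0,0,-0.1]},
    {"gripper":1,"linear":[-0.0015,0.0005,0.002],"delta_rot":[0,0,-0.22]},
    {"gripper":1,"linear":[-0.0015,0.0005,0.002],"delta_rot":[0,0,-0.34]},
    {"gripper":1,"linear":[-0.0015,0.0005,0.002],"delta_rot":[0,0,-0.46]},
    {"gripper":1,"linear":[-0.0015,0.0005,0.002],"delta_rot":[0,0,-0.58]},
    {"gripper":1,"linear":[-0.0015,0.0005,0.002],"delta_rot":[0,0,-0.7]},
    {"gripper":1,"linear":[-0.0015,0.0005,0.002],"delta_rot":[0,0,-0.8]},
  ],
)

```text
clock: 24.25
position: [0.4619, 0.4079, 0.1133]
ee_rot: [0.001, 0.959, 0.282, 0.001]
contact_force: [2.6, 0.2, -5.3]
width: 0.0094
gripper_force: 40.3
```

Call:
send_rows(
  increments=[
    {"gripper":1,"linear":[0,0,0],"delta_rot":[0,0,-0.08]},
    {"gripper":1,"linear":[0,0,0],"delta_rot":[0,0,-0.16]},
    {"gripper":1,"linear":[0,0,0],"delta_rot":[0,0,-0.22]},
    {"gripper":1,"linear":[0,0,0],"delta_rot":[0,0,-0.26]},
    {"gripper":1,"linear":[0,0,0],"delta_rot":[0,0,-0.26]},
  ],
)

```text
clock: 24.75
position: [0.4621, 0.4075, 0.1134]
ee_rot: [0.001, 0.988, 0.157, 0.001]
contact_force: [3.8, -1.5, -4.8]
width: 0.0093
gripper_force: 40.2
```

Run:
```python
from h import *
s=get_state();print(s['position'],s['contact_force'],s['moment'],s['width'],s['qpos'],yaw())
```

```text
[0.46214095 0.40751857 0.1133527 ] [ 3.83473467 -1.4615965  -4.77822257] [-0.34036749 -0.5906783   0.10469609] 0.009312319428139497 [ 0.61134231  0.42008134  1.5904045  -0.00286768  1.13058951  1.86758857] -1.2550263900097447
```

Call:
send_rows(
  increments=[
    {"gripper":1,"linear":[-0.001,0,-0.0015],"delta_rot":[0,0,-0.03]},
    {"gripper":1,"linear":[-0.001,0,-0.0015],"delta_rot":[0,0,-0.06]},
    {"gripper":1,"linear":[-0.001,0,-0.0015],"delta_rot":[0,0,-0.07]},
    {"gripper":1,"linear":[-0.001,0,-0.0015],"delta_rot":[0,0,-0.07]},
  ],
)

```text
clock: 25.15
position: [0.4621, 0.4074, 0.1133]
ee_rot: [0.001, 0.992, 0.123, 0.002]
contact_force: [3.7, -4.0, 0.1]
width: 0.0097
gripper_force: 41.3
```

Run:
```python
from h import *
s=get_state();print(s['position'],s['contact_force'],s['moment'],s['width'],yaw())
```

```text
[0.46211358 0.40744708 0.11325298] [ 3.68779403 -4.00517431  0.11084142] [-0.6693355  -0.53220469  0.33818238] 0.009705892113989437 -1.3234204755334873
```

Call:
send_rows(
  increments=[
    {"gripper":-0.8,"linear":[0,0,0],"delta_rot":[0,0,0.03]},
    {"gripper":-0.8,"linear":[0,0,0],"delta_rot":[0,0,0.03]},
    {"gripper":-0.8,"linear":[0,0,0],"delta_rot":[0,0,0.03]},
    {"gripper":-0.8,"linear":[0,0,0],"delta_rot":[0,0,0.03]},
    {"gripper":-0.8,"linear":[0,0,0],"delta_rot":[0,0,0.03]},
    {"gripper":-0.8,"linear":[0,0,0.03],"delta_rot":[0,0,0.03]},
    {"gripper":-0.8,"linear":[0,0,0.07],"delta_rot":[0,0,0.03]},
    {"gripper":-0.8,"linear":[0,0,0.11],"delta_rot":[0,0,0.03]},
  ],
)

```text
clock: 25.95
position: [0.4595, 0.4082, 0.2228]
ee_rot: [0.0, 0.991, 0.137, -0.001]
contact_force: [1.9, 0.2, -0.2]
width: 0.0769
gripper_force: 0.0
```

Call:
send_rows(
  increments=[
    {"gripper":-0.3,"linear":[-0.009,-0.05,0],"delta_rot":[0,0,0.15]},
    {"gripper":-0.3,"linear":[-0.009,-0.05,0],"delta_rot":[0,0,0.3]},
    {"gripper":-0.3,"linear":[-0.009,-0.05,0],"delta_rot":[0,0,0.45]},
    {"gripper":-0.3,"linear":[-0.009,-0.05,0],"delta_rot":[0,0,0.6]},
    {"gripper":-0.3,"linear":[-0.009,-0.05,0],"delta_rot":[0,0,0.75]},
    {"gripper":-0.3,"linear":[-0.009,-0.05,0],"delta_rot":[0,0,0.9]},
    {"gripper":-0.3,"linear":[-0.009,-0.05,0],"delta_rot":[0,0,1.05]},
    {"gripper":-0.3,"linear":[-0.009,-0.05,0],"delta_rot":[0,0,1.1]},
  ],
)

```text
clock: 26.75
position: [0.4508, 0.3585, 0.2222]
ee_rot: [-0.0, 0.772, 0.636, -0.0]
contact_force: [-0.3, -0.3, -0.2]
width: 0.0555
gripper_force: 0.0
```

Run:
```python
from h import *
a=snap('wrist','w7');print(a['state']['position'],yaw(),a['state']['clock'])
y=load('w6')['pixels']
cv2.imwrite('pics/w7b.png',np.hstack([a['pixels'][60:330,200:480],y[60:330,200:480]]))
```

```text
[0.45083443 0.35846745 0.22215289] -0.19234529295264077 26.75
```

View pics/w7b.png

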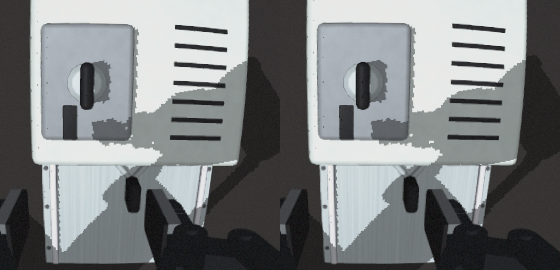

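Call:
send_rows(
  increments=[
    {"gripper":-0.3,"linear":[0.018,-0.045,0],"delta_rot":[0,0,-0.004]},
    {"gripper":-0.3,"linear":[0.0364,-0.086,0],"delta_rot":[0,0,-0.004]},
    {"gripper":-0.3,"linear":[0.0364,-0.086,-0.04],"delta_rot":[0,0,-0.004]},
    {"gripper":-0.3,"linear":[0.0364,-0.086,-0.08],"delta_rot":[0,0,-0.004]},
    {"gripper":-0.3,"linear":[0.0364,-0.086,-0.08],"delta_rot":[0,0,-0.004]},
    {"gripper":-0.3,"linear":[0.0364,-0.086,-0.08],"delta_rot":[0,0,-0.004]},
    {"gripper":-0.3,"linear":[0.0364,-0.086,-0.08],"delta_rot":[0,0,-0.004]},
    {"gripper":-0.3,"linear":[0.0364,-0.086,-0.08],"delta_rot":[0,0,-0.004]},
  ],
)

```text
clock: 27.6
position: [0.4888, 0.2733, 0.1444]
ee_rot: [0.001, 0.774, 0.633, 0.002]
contact_force: [-0.2, -0.0, -0.1]
width: 0.0553
gripper_force: 0.0
```

Call:
send_rows(
  increments=[
    {"gripper":-0.3,"linear":[0,0,0],"delta_rot":[0,0,0]},
    {"gripper":-0.3,"linear":[0,0,0],"delta_rot":[0,0,0]},
    {"gripper":-0.3,"linear":[0,0,0],"delta_rot":[0,0,0]},
    {"gripper":-0.3,"linear":[0,0,0],"delta_rot":[0,0,0]},
    {"gripper":-0.3,"linear":[0,0,0],"delta_rot":[0,0,0]},
    {"gripper":-0.3,"linear":[0,0,0],"delta_rot":[0,0,0]},
    {"gripper":-0.3,"linear":[0,0,0],"delta_rot":[0,0,0]},
    {"gripper":-0.3,"linear":[0,0,0],"delta_rot":[0,0,0]},
  ],
)

```text
clock: 28.4
position: [0.4875, 0.2724, 0.1421]
ee_rot: [0.0, 0.774, 0.633, -0.0]
contact_force: [0.0, 0.3, -0.1]
width: 0.0554
gripper_force: 0.0
```

Call:
send_rows(
  increments=[
    {"gripper":-0.3,"linear":[0,0,0],"delta_rot":[0,0,0]},
    {"gripper":-0.3,"linear":[0,0,0],"delta_rot":[0,0,0]},
    {"gripper":-0.3,"linear":[0,0,0],"delta_rot":[0,0,0]},
    {"gripper":-0.3,"linear":[0,0,0],"delta_rot":[0,0,0]},
    {"gripper":-0.3,"linear":[0,0,0],"delta_rot":[0,0,0]},
    {"gripper":-0.3,"linear":[0,0,0],"delta_rot":[0,0,0]},
    {"gripper":-0.3,"linear":[0,0,0],"delta_rot":[0,0,0]},
    {"gripper":-0.3,"linear":[0,0,0],"delta_rot":[0,0,0]},
  ],
)

```text
clock: 29.2
position: [0.4875, 0.2724, 0.1422]
ee_rot: [0.0, 0.774, 0.633, 0.0]
contact_force: [-0.7, -0.5, -0.1]
width: 0.0557
gripper_force: 0.0
```

Call:
send_rows(
  increments=[
    {"gripper":-0.3,"linear":[0,0,0],"delta_rot":[0,0,0]},
    {"gripper":-0.3,"linear":[0,0,0],"delta_rot":[0,0,0]},
    {"gripper":-0.3,"linear":[0,0,0],"delta_rot":[0,0,0]},
    {"gripper":-0.3,"linear":[0,0,0],"delta_rot":[0,0,0]},
    {"gripper":-0.3,"linear":[0,0,0],"delta_rot":[0,0,0]},
    {"gripper":-0.3,"linear":[0,0,0],"delta_rot":[0,0,0]},
    {"gripper":-0.3,"linear":[0,0,0],"delta_rot":[0,0,0]},
    {"gripper":-0.3,"linear":[0,0,0],"delta_rot":[0,0,0]},
  ],
)

```text
clock: 30.0
position: [0.4875, 0.2724, 0.1422]
ee_rot: [0.0, 0.774, 0.633, 0.0]
contact_force: [0.0, 0.2, 0.2]
width: 0.0557
gripper_force: 0.0
```

Call:
send_rows(
  increments=[
    {"gripper":-0.3,"linear":[0,0,0],"delta_rot":[0,0,0]},
    {"gripper":-0.3,"linear":[0,0,0],"delta_rot":[0,0,0]},
    {"gripper":-0.3,"linear":[0,0,0],"delta_rot":[0,0,0]},
    {"gripper":-0.3,"linear":[0,0,0],"delta_rot":[0,0,0]},
    {"gripper":-0.3,"linear":[0,0,0],"delta_rot":[0,0,0]},
    {"gripper":-0.3,"linear":[0,0,0],"delta_rot":[0,0,0]},
    {"gripper":-0.3,"linear":[0,0,0],"delta_rot":[0,0,0]},
    {"gripper":-0.3,"linear":[0,0,0],"delta_rot":[0,0,0]},
  ],
)

```text
clock: 30.8
position: [0.4875, 0.2724, 0.1422]
ee_rot: [0.0, 0.774, 0.633, 0.0]
contact_force: [0.1, -0.7, -0.3]
width: 0.055
gripper_force: 0.0
```

Call:
send_rows(
  increments=[
    {"gripper":-0.3,"linear":[0,0,0],"delta_rot":[0,0,0]},
    {"gripper":-0.3,"linear":[0,0,0],"delta_rot":[0,0,0]},
    {"gripper":-0.3,"linear":[0,0,0],"delta_rot":[0,0,0]},
    {"gripper":-0.3,"linear":[0,0,0],"delta_rot":[0,0,0]},
    {"gripper":-0.3,"linear":[0,0,0],"delta_rot":[0,0,0]},
    {"gripper":-0.3,"linear":[0,0,0],"delta_rot":[0,0,0]},
    {"gripper":-0.3,"linear":[0,0,0],"delta_rot":[0,0,0]},
    {"gripper":-0.3,"linear":[0,0,0],"delta_rot":[0,0,0]},
  ],
)

```text
clock: 31.6
position: [0.4875, 0.2724, 0.1422]
ee_rot: [0.0, 0.774, 0.633, 0.0]
contact_force: [-0.6, 0.2, 0.6]
width: 0.0556
gripper_force: 0.0
```

Call:
send_rows(
  increments=[
    {"gripper":-0.3,"linear":[0,0,0],"delta_rot":[0,0,0]},
    {"gripper":-0.3,"linear":[0,0,0],"delta_rot":[0,0,0]},
    {"gripper":-0.3,"linear":[0,0,0],"delta_rot":[0,0,0]},
    {"gripper":-0.3,"linear":[0,0,0],"delta_rot":[0,0,0]},
    {"gripper":-0.3,"linear":[0,0,0],"delta_rot":[0,0,0]},
    {"gripper":-0.3,"linear":[0,0,0],"delta_rot":[0,0,0]},
    {"gripper":-0.3,"linear":[0,0,0],"delta_rot":[0,0,0]},
    {"gripper":-0.3,"linear":[0,0,0],"delta_rot":[0,0,0]},
  ],
)

```text
clock: 32.4
position: [0.4875, 0.2724, 0.1422]
ee_rot: [0.0, 0.774, 0.633, 0.0]
contact_force: [-0.2, -0.5, 0.1]
width: 0.0557
gripper_force: 0.0
```

Call:
send_rows(
  increments=[
    {"gripper":-0.3,"linear":[0,0,-0.04],"delta_rot":[0,0,0]},
    {"gripper":-0.3,"linear":[0,0,-0.08],"delta_rot":[0,0,0]},
    {"gripper":-0.3,"linear":[0,0,-0.105],"delta_rot":[0,0,0]},
    {"gripper":-0.3,"linear":[0,0,-0.12],"delta_rot":[0,0,0]},
    {"gripper":-0.3,"linear":[0,0,-0.12],"delta_rot":[0,0,0]},
  ],
)

```text
clock: 32.9
position: [0.4857, 0.2716, 0.0199]
ee_rot: [-0.001, 0.774, 0.633, -0.003]
contact_force: [-0.4, -0.4, 0.0]
width: 0.0556
gripper_force: 0.0
```

Call:
send_rows(
  increments=[
    {"gripper":1,"linear":[0,0,0],"delta_rot":[0,0,0]},
    {"gripper":1,"linear":[0,0,0],"delta_rot":[0,0,0]},
    {"gripper":1,"linear":[0,0,0],"delta_rot":[0,0,0]},
    {"gripper":1,"linear":[0,0,0],"delta_rot":[0,0,0]},
    {"gripper":1,"linear":[0,0,0],"delta_rot":[0,0,0]},
    {"gripper":1,"linear":[0,0,0],"delta_rot":[0,0,0]},
    {"gripper":1,"linear":[0,0,0],"delta_rot":[0,0,0]},
  ],
)

```text
clock: 33.6
position: [0.4881, 0.2726, 0.0234]
ee_rot: [0.0, 0.774, 0.633, 0.001]
contact_force: [-1.5, 0.0, 6.4]
width: 0.013
gripper_force: 43.5
```

Call:
send_rows(
  increments=[
    {"gripper":1,"linear":[-0.001,-0.005,0.001],"delta_rot":[0,0,0]},
    {"gripper":1,"linear":[-0.0029,-0.015,0.0015],"delta_rot":[0,0,0]},
    {"gripper":1,"linear":[-0.0055,-0.028,0.0015],"delta_rot":[0,0,0]},
    {"gripper":1,"linear":[-0.0081,-0.041,0.0015],"delta_rot":[0,0,0]},
    {"gripper":1,"linear":[-0.0107,-0.054,0.0015],"delta_rot":[0,0,0]},
    {"gripper":1,"linear":[-0.0133,-0.067,0.0015],"delta_rot":[0,0,0]},
    {"gripper":1,"linear":[-0.0153,-0.077,0.0015],"delta_rot":[0,0,0]},
    {"gripper":1,"linear":[-0.0171,-0.086,0.0015],"delta_rot":[0,0,0]},
  ],
)

```text
clock: 34.4
position: [0.47, 0.1852, 0.0236]
ee_rot: [-0.0, 0.774, 0.633, -0.0]
contact_force: [1.0, -0.2, -2.5]
width: 0.0129
gripper_force: 42.3
```

Call:
send_rows(
  increments=[
    {"gripper":1,"linear":[-0.0024,-0.012,0],"delta_rot":[0,0,0]},
    {"gripper":1,"linear":[-0.005,-0.025,0],"delta_rot":[0,0,0]},
    {"gripper":1,"linear":[-0.0075,-0.038,0],"delta_rot":[0,0,0]},
    {"gripper":1,"linear":[-0.0101,-0.051,0],"delta_rot":[0,0,0]},
    {"gripper":1,"linear":[-0.0127,-0.064,0],"delta_rot":[0,0,0]},
    {"gripper":1,"linear":[-0.0149,-0.075,0],"delta_rot":[0,0,0]},
    {"gripper":1,"linear":[-0.0165,-0.083,0],"delta_rot":[0,0,0]},
    {"gripper":1,"linear":[-0.0171,-0.086,0],"delta_rot":[0,0,0]},
  ],
)

```text
clock: 35.2
position: [0.453, 0.0995, 0.0237]
ee_rot: [-0.0, 0.774, 0.633, -0.0]
contact_force: [0.3, 0.7, -2.2]
width: 0.0134
gripper_force: 42.3
```

Release, rise, and look at the tins in the tray.

Call:
send_rows(
  increments=[
    {"gripper":-0.3,"linear":[0,0,0],"delta_rot":[0,0,0]},
    {"gripper":-0.3,"linear":[0,0,0],"delta_rot":[0,0,0]},
    {"gripper":-0.3,"linear":[0,0,0],"delta_rot":[0,0,0]},
    {"gripper":-0.3,"linear":[0,0,0],"delta_rot":[0,0,0]},
    {"gripper":-0.3,"linear":[0,0,0.04],"delta_rot":[0,0,0]},
    {"gripper":-0.3,"linear":[0,0,0.08],"delta_rot":[0,0,0]},
    {"gripper":-0.3,"linear":[0,0,0.11],"delta_rot":[0,0,0]},
    {"gripper":-0.3,"linear":[0,0.02,0.15],"delta_rot":[0,0,0]},
  ],
)

```text
clock: 36.0
position: [0.4524, 0.1194, 0.1744]
ee_rot: [-0.0, 0.775, 0.632, -0.001]
contact_force: [0.5, 1.8, 0.4]
width: 0.0558
gripper_force: 0.0
```

Call:
send_rows(
  increments=[
    {"gripper":-0.55,"linear":[0.006,0.02,0],"delta_rot":[0,0,0]},
    {"gripper":-0.55,"linear":[0.006,0.02,0],"delta_rot":[0,0,0]},
    {"gripper":-0.55,"linear":[0.006,0.02,0],"delta_rot":[0,0,0]},
  ],
)

```text
clock: 36.3
position: [0.4585, 0.1404, 0.1732]
ee_rot: [-0.0, 0.774, 0.634, -0.001]
contact_force: [0.5, -0.2, -0.4]
width: 0.0661
gripper_force: 0.0
```

Run:
```python
from h import *
a=snap('wrist','w8');print(a['state']['position'],yaw(),a['state']['clock'])
for P in([.4404,.2376,.021],[.5195,.2175,.021]):print(ww2p(a,P))
```

```text
[0.45853115 0.14035867 0.17324312] -0.19915440880247096 36.3
[244.01096723  95.27146335]
[334.7374031  99.8902075]
```

View pics/w8.png

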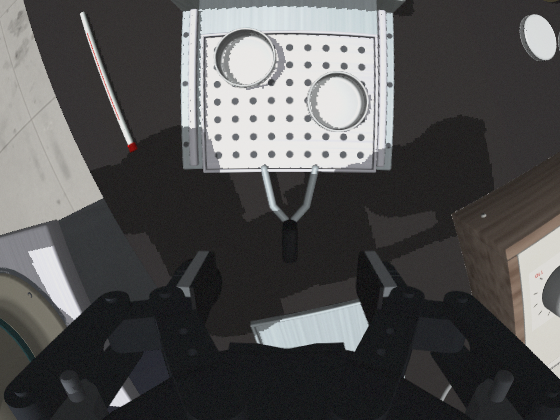

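Run:
```python
from h import *
a=load('w8');q=[.512,.3875,1.3746]
u=np.array([np.cos(q[2]),np.sin(q[2])]);v=np.array([-u[1],u[0]])
def L(n,p,z):
    P=wp2w(a,*p,z);d=P[:2]-q[:2];print(n,P.round(4),'local',round(d@u,4),round(d@v,4))
# tin bounding-circle (rim, z=.033)
L('Brim',(245.5,57),.033);L('Bl',(215,57),.033);L('Br',(277,57),.033);L('Bt',(246,29),.033);L('Bb',(246,87),.033)
L('Arim',(337,101),.033);L('Al',(307,101),.033);L('Ar',(368,101),.033);L('At',(337,72),.033);L('Ab',(337,131),.033)
L('tl',(206,36),.015);L('tr',(373,37),.015);L('bl',(205,170),.015);L('br',(377,170),.015)
T=load('t0')
for p in((254,256),):print('blk',p2w(T,*p,.012))
```

```text
Brim [0.4498 0.2696 0.033 ] local -0.1278 0.0381
Bl [0.4236 0.2763 0.033 ] local -0.1263 0.065
Br [0.4763 0.2636 0.033 ] local -0.1285 0.0109
Bt [0.4551 0.295  0.033 ] local -0.1018 0.0378
Bb [0.4449 0.2431 0.033 ] local -0.1547 0.0377
Arim [0.5194 0.2158 0.033 ] local -0.167 -0.0407
Al [0.4938 0.2203 0.033 ] local -0.1675 -0.0147
Ar [0.5467 0.2115 0.033 ] local -0.1658 -0.0684
At [0.5244 0.241  0.033 ] local -0.1412 -0.0407
Ab [0.5145 0.1899 0.033 ] local -0.1933 -0.041
tl [0.4159 0.3037 0.015 ] local -0.1009 0.0779
tr [0.5689 0.2724 0.015 ] local -0.1018 -0.0782
bl [0.3879 0.1778 0.015 ] local -0.2299 0.0809
br [0.5493 0.1455 0.015 ] local -0.23 -0.0837
blk [0.34966498 0.05903759 0.012     ]
```

Call:
send_rows(
  increments=[
    {"gripper":-0.55,"linear":[0.03,0.04,0],"delta_rot":[0,0,1.2]},
    {"gripper":-0.55,"linear":[0.061,0.076,0],"delta_rot":[0,0,1.2]},
    {"gripper":-0.55,"linear":[0.061,0.076,0],"delta_rot":[0,0,1.2]},
    {"gripper":-0.55,"linear":[0.061,0.076,0],"delta_rot":[0,0,1.2]},
    {"gripper":-0.55,"linear":[0.061,0.076,0],"delta_rot":[0,0,1.2]},
    {"gripper":-0.55,"linear":[0.061,0.076,0],"delta_rot":[0,0,1.2]},
    {"gripper":-0.55,"linear":[0.061,0.076,0],"delta_rot":[0,0,1.2]},
    {"gripper":-0.55,"linear":[0.061,0.076,0],"delta_rot":[0,0,1.2]},
  ],
)

```text
clock: 37.15
position: [0.5194, 0.2151, 0.1723]
ee_rot: [-0.001, 0.279, 0.96, -0.001]
contact_force: [0.3, -0.0, 0.1]
width: 0.0659
gripper_force: 0.0
```

Call:
send_rows(
  increments=[
    {"gripper":-0.55,"linear":[0,0,-0.03],"delta_rot":[0,0,0.15]},
    {"gripper":-0.55,"linear":[0,0,-0.05],"delta_rot":[0,0,0.3]},
    {"gripper":-0.55,"linear":[0,0,-0.06],"delta_rot":[0,0,0.375]},
    {"gripper":-0.55,"linear":[0,0,-0.06],"delta_rot":[0,0,0.375]},
    {"gripper":-0.55,"linear":[0,0,-0.06],"delta_rot":[0,0,0.375]},
  ],
)

```text
clock: 37.65
position: [0.52, 0.2157, 0.1131]
ee_rot: [-0.001, 0.099, 0.995, -0.0]
contact_force: [0.0, -0.6, 0.3]
width: 0.0662
gripper_force: 0.0
```

Run:
```python
from h import *
a=snap('wrist','w9');s=a['state'];print(s['position'],yaw())
x=cv2.cvtColor(a['pixels'],cv2.COLOR_BGR2GRAY)
print('exp A',ww2p(a,[.5195,.2165,.033]))
c=cv2.HoughCircles(cv2.medianBlur(x,3),cv2.HOUGH_GRADIENT,1,40,param1=120,param2=25,minRadius=30,maxRadius=70);print(c[0][:8] if c is not None else c)
for k in (c[0][:8] if c is not None else []): print(wp2w(a,k[0],k[1],.033).round(4))
```

```text
[0.5199823  0.21566095 0.11309981] 1.3731490695497337
exp A [286.2709323  213.55506787]
[[340.5 101.5  38.3]
 [286.5 213.5  33.8]
 [262.5 100.5  65. ]]
[0.449  0.2684 0.033 ]
[0.5195 0.2167 0.033 ]
[0.4384 0.2164 0.033 ]
```

Call:
send_rows(
  increments=[
    {"gripper":-0.7,"linear":[0,0.001,-0.03],"delta_rot":[0,0,0]},
    {"gripper":-0.7,"linear":[0,0.001,-0.06],"delta_rot":[0,0,0]},
    {"gripper":-0.7,"linear":[0,0.001,-0.08],"delta_rot":[0,0,0]},
    {"gripper":-0.7,"linear":[0,0.001,-0.092],"delta_rot":[0,0,0]},
    {"gripper":-0.7,"linear":[0,0.001,-0.099],"delta_rot":[0,0,0]},
    {"gripper":-0.7,"linear":[0,0.001,-0.099],"delta_rot":[0,0,0]},
  ],
)

```text
clock: 38.3
position: [0.5204, 0.2173, 0.0146]
ee_rot: [-0.0, 0.098, 0.995, -0.0]
contact_force: [0.3, 0.1, -0.2]
width: 0.0725
gripper_force: 0.0
```

Call:
send_rows(
  increments=[
    {"gripper":1,"linear":[0,0,0],"delta_rot":[0,0,0]},
    {"gripper":1,"linear":[0,0,0],"delta_rot":[0,0,0]},
    {"gripper":1,"linear":[0,0,0],"delta_rot":[0,0,0]},
    {"gripper":1,"linear":[0,0,0],"delta_rot":[0,0,0]},
    {"gripper":1,"linear":[0,0,0],"delta_rot":[0,0,0]},
    {"gripper":1,"linear":[0,0,0],"delta_rot":[0,0,0]},
  ],
)

```text
clock: 38.9
position: [0.5214, 0.2177, 0.0163]
ee_rot: [0.001, 0.098, 0.995, 0.001]
contact_force: [-1.8, -0.0, 6.6]
width: 0.0516
gripper_force: 42.1
```

Call:
send_rows(
  increments=[
    {"gripper":1,"linear":[0,0,0.04],"delta_rot":[0,0,0]},
    {"gripper":1,"linear":[0,-0.015,0.07],"delta_rot":[0,0,0]},
    {"gripper":1,"linear":[-0.005,-0.05,0.075],"delta_rot":[0,0,0]},
    {"gripper":1,"linear":[-0.01,-0.09,0.075],"delta_rot":[0,0,0]},
    {"gripper":1,"linear":[-0.015,-0.135,0.075],"delta_rot":[0,0,0]},
    {"gripper":1,"linear":[-0.02,-0.18,0.075],"delta_rot":[0,0,0]},
    {"gripper":1,"linear":[-0.025,-0.225,0.075],"delta_rot":[0,0,0]},
    {"gripper":1,"linear":[-0.03,-0.27,0.075],"delta_rot":[0,0,0]},
  ],
)

```text
clock: 39.7
position: [0.4901, -0.0543, 0.0902]
ee_rot: [0.001, 0.098, 0.995, -0.0]
contact_force: [1.3, 0.5, -0.2]
width: 0.0511
gripper_force: 42.1
```

Call:
send_rows(
  increments=[
    {"gripper":1,"linear":[-0.005,-0.04,0],"delta_rot":[0,0,0]},
    {"gripper":1,"linear":[-0.008,-0.075,0],"delta_rot":[0,0,0]},
    {"gripper":1,"linear":[-0.01,-0.0965,0],"delta_rot":[0,0,0]},
    {"gripper":1,"linear":[-0.01,-0.0965,-0.02],"delta_rot":[0,0,0]},
    {"gripper":1,"linear":[-0.01,-0.0965,-0.04],"delta_rot":[0,0,0]},
    {"gripper":1,"linear":[-0.01,-0.0965,-0.055],"delta_rot":[0,0,0]},
    {"gripper":1,"linear":[-0.01,-0.0965,-0.065],"delta_rot":[0,0,0]},
    {"gripper":1,"linear":[-0.01,-0.0965,-0.072],"delta_rot":[0,0,0]},
  ],
)

```text
clock: 40.5
position: [0.4803, -0.1491, 0.0173]
ee_rot: [-0.0, 0.098, 0.995, 0.0]
contact_force: [0.6, 0.6, -0.0]
width: 0.0513
gripper_force: 42.1
```

Call:
send_rows(
  increments=[
    {"gripper":1,"linear":[0,0,-0.003],"delta_rot":[0,0,0]},
    {"gripper":1,"linear":[0,0,-0.006],"delta_rot":[0,0,0]},
    {"gripper":1,"linear":[0,0,-0.0068],"delta_rot":[0,0,0]},
    {"gripper":1,"linear":[0,0,-0.0068],"delta_rot":[0,0,0]},
  ],
)

```text
clock: 40.9
position: [0.4806, -0.1492, 0.0112]
ee_rot: [0.0, 0.098, 0.995, -0.0]
contact_force: [-0.0, -0.7, -0.3]
width: 0.0515
gripper_force: 42.1
```

Call:
send_rows(
  increments=[
    {"gripper":-0.55,"linear":[0,0,0],"delta_rot":[0,0,0]},
    {"gripper":-0.55,"linear":[0,0,0],"delta_rot":[0,0,0]},
    {"gripper":-0.55,"linear":[0,0,0],"delta_rot":[0,0,0]},
    {"gripper":-0.55,"linear":[0,0,0],"delta_rot":[0,0,0]},
    {"gripper":-0.55,"linear":[0,0,0.02],"delta_rot":[0,0,0]},
    {"gripper":-0.55,"linear":[0,0,0.06],"delta_rot":[0,0,0]},
    {"gripper":-0.55,"linear":[0,0,0.1],"delta_rot":[0,0,0]},
    {"gripper":-0.55,"linear":[0,0,0.14],"delta_rot":[0,0,0]},
  ],
)

```text
clock: 41.7
position: [0.4799, -0.149, 0.1523]
ee_rot: [-0.0, 0.098, 0.995, 0.0]
contact_force: [0.9, -0.8, -0.1]
width: 0.0664
gripper_force: 0.0
```

Call:
send_rows(
  increments=[
    {"gripper":-0.55,"linear":[-0.031,0.4,0],"delta_rot":[0,0,-1.15]},
    {"gripper":-0.55,"linear":[-0.031,0.4,0],"delta_rot":[0,0,-1.15]},
    {"gripper":-0.55,"linear":[-0.031,0.4,0],"delta_rot":[0,0,-1.15]},
    {"gripper":-0.55,"linear":[-0.031,0.4,0],"delta_rot":[0,0,-1.15]},
    {"gripper":-0.55,"linear":[-0.031,0.4,0],"delta_rot":[0,0,-1.15]},
    {"gripper":-0.55,"linear":[-0.031,0.4,0],"delta_rot":[0,0,-1.15]},
    {"gripper":-0.55,"linear":[-0.031,0.4,0],"delta_rot":[0,0,-1.15]},
    {"gripper":-0.55,"linear":[-0.031,0.4,0],"delta_rot":[0,0,-1.15]},
  ],
)

```text
clock: 42.5
position: [0.4538, 0.2006, 0.151]
ee_rot: [0.0, 0.584, 0.811, 0.0]
contact_force: [-0.1, 0.2, 0.3]
width: 0.0659
gripper_force: 0.0
```

Call:
send_rows(
  increments=[
    {"gripper":-0.55,"linear":[0,0,0],"delta_rot":[0,0,-0.421]},
    {"gripper":-0.55,"linear":[0,0,0],"delta_rot":[0,0,-0.421]},
    {"gripper":-0.55,"linear":[0,0,0],"delta_rot":[0,0,-0.421]},
    {"gripper":-0.55,"linear":[0,0,0],"delta_rot":[0,0,-0.421]},
    {"gripper":-0.55,"linear":[0,0,0],"delta_rot":[0,0,-0.421]},
  ],
)

```text
clock: 43.0
position: [0.4541, 0.1989, 0.1509]
ee_rot: [0.0, 0.738, 0.674, 0.0]
contact_force: [-0.4, -0.1, -0.8]
width: 0.0662
gripper_force: 0.0
```

```bash
cat > d.py <<'E'
from h import *
import sys
a=snap('wrist',sys.argv[1]);s=a['state'];print(s['position'],yaw(),s['clock'])
x=cv2.cvtColor(a['pixels'],cv2.COLOR_BGR2GRAY)
z=float(sys.argv[2])
c=cv2.HoughCircles(cv2.medianBlur(x,3),cv2.HOUGH_GRADIENT,1,40,param1=120,param2=25,minRadius=22,maxRadius=70)
for k in (c[0][:8] if c is not None else []): print(k,wp2w(a,k[0],k[1],z).round(4))
E
python3 d.py w10 .033
```

```text
[0.45412466 0.19894294 0.15092287] -0.09129337633067859 43.0
[269.5 117.5  31.9] [0.4485 0.2704 0.033 ]
[359.5 111.5  66.1] [0.521  0.2699 0.033 ]
[341.5 172.5  63.9] [0.5028 0.221  0.033 ]
[270.5 172.5  61.7] [0.445 0.226 0.033]
```

Call:
send_rows(
  increments=[
    {"gripper":-0.6,"linear":[-0.0054,0.04,0],"delta_rot":[0,0,-0.105]},
    {"gripper":-0.6,"linear":[-0.0054,0.0703,0],"delta_rot":[0,0,-0.105]},
    {"gripper":-0.6,"linear":[-0.0054,0.0703,-0.04],"delta_rot":[0,0,-0.105]},
    {"gripper":-0.6,"linear":[-0.0054,0.0703,-0.08],"delta_rot":[0,0,-0.105]},
    {"gripper":-0.6,"linear":[-0.0054,0.0703,-0.11],"delta_rot":[0,0,-0.105]},
    {"gripper":-0.6,"linear":[-0.0054,0.0703,-0.125],"delta_rot":[0,0,-0.105]},
    {"gripper":-0.6,"linear":[-0.0054,0.0703,-0.134],"delta_rot":[0,0,-0.105]},
    {"gripper":-0.6,"linear":[-0.0054,0.0703,-0.134],"delta_rot":[0,0,-0.105]},
  ],
)

```text
clock: 43.85
position: [0.4483, 0.2689, 0.016]
ee_rot: [-0.0, 0.773, 0.634, -0.001]
contact_force: [-1.0, -0.6, 0.2]
width: 0.0682
gripper_force: 0.0
```

Call:
send_rows(
  increments=[
    {"gripper":1,"linear":[0,0,0],"delta_rot":[0,0,0]},
    {"gripper":1,"linear":[0,0,0],"delta_rot":[0,0,0]},
    {"gripper":1,"linear":[0,0,0],"delta_rot":[0,0,0]},
    {"gripper":1,"linear":[0,0,0],"delta_rot":[0,0,0]},
    {"gripper":1,"linear":[0,0,0],"delta_rot":[0,0,0]},
    {"gripper":1,"linear":[0,0,0],"delta_rot":[0,0,0]},
  ],
)

```text
clock: 44.45
position: [0.4498, 0.2696, 0.0183]
ee_rot: [0.0, 0.774, 0.634, 0.001]
contact_force: [-1.5, -1.1, 5.6]
width: 0.0503
gripper_force: 42.1
```

Call:
send_rows(
  increments=[
    {"gripper":1,"linear":[0,0,0.03],"delta_rot":[0,0,0]},
    {"gripper":1,"linear":[0,-0.005,0.07],"delta_rot":[0,0,0]},
    {"gripper":1,"linear":[0.003,-0.03,0.085],"delta_rot":[0,0,0]},
    {"gripper":1,"linear":[0.006,-0.065,0.085],"delta_rot":[0,0,0]},
    {"gripper":1,"linear":[0.01,-0.11,0.085],"delta_rot":[0,0,0]},
    {"gripper":1,"linear":[0.015,-0.155,0.085],"delta_rot":[0,0,0]},
    {"gripper":1,"linear":[0.02,-0.2,0.085],"delta_rot":[0,0,0]},
    {"gripper":1,"linear":[0.024,-0.245,0.085],"delta_rot":[0,0,0]},
  ],
)

```text
clock: 45.25
position: [0.4731, 0.0226, 0.1024]
ee_rot: [0.001, 0.773, 0.634, 0.001]
contact_force: [1.1, -0.6, -0.2]
width: 0.0499
gripper_force: 41.9
```

Call:
send_rows(
  increments=[
    {"gripper":1,"linear":[0.003,-0.035,0],"delta_rot":[0,0,0]},
    {"gripper":1,"linear":[0.006,-0.065,0],"delta_rot":[0,0,0]},
    {"gripper":1,"linear":[0.007,-0.085,-0.005],"delta_rot":[0,0,0]},
    {"gripper":1,"linear":[0.007,-0.089,-0.03],"delta_rot":[0,0,0]},
    {"gripper":1,"linear":[0.007,-0.089,-0.05],"delta_rot":[0,0,0]},
    {"gripper":1,"linear":[0.007,-0.089,-0.07],"delta_rot":[0,0,0]},
    {"gripper":1,"linear":[0.007,-0.089,-0.08],"delta_rot":[0,0,0]},
    {"gripper":1,"linear":[0.007,-0.089,-0.085],"delta_rot":[0,0,0]},
  ],
)

```text
clock: 46.05
position: [0.4795, -0.0646, 0.0163]
ee_rot: [-0.0, 0.774, 0.634, -0.0]
contact_force: [0.0, -0.6, -0.4]
width: 0.0502
gripper_force: 41.9
```

Call:
send_rows(
  increments=[
    {"gripper":1,"linear":[0,0,-0.002],"delta_rot":[0,0,0]},
    {"gripper":1,"linear":[0,0,-0.0045],"delta_rot":[0,0,0]},
    {"gripper":1,"linear":[0,0,-0.0048],"delta_rot":[0,0,0]},
    {"gripper":1,"linear":[0,0,-0.0048],"delta_rot":[0,0,0]},
  ],
)

```text
clock: 46.45
position: [0.4802, -0.0647, 0.0126]
ee_rot: [0.0, 0.774, 0.634, 0.0]
contact_force: [0.0, -0.5, -0.1]
width: 0.0498
gripper_force: 41.9
```

Call:
send_rows(
  increments=[
    {"gripper":-0.55,"linear":[0,0,0],"delta_rot":[0,0,0]},
    {"gripper":-0.55,"linear":[0,0,0],"delta_rot":[0,0,0]},
    {"gripper":-0.55,"linear":[0,0,0],"delta_rot":[0,0,0]},
    {"gripper":-0.55,"linear":[0,0,0],"delta_rot":[0,0,0]},
    {"gripper":-0.55,"linear":[0,0,0.02],"delta_rot":[0,0,0]},
    {"gripper":-0.55,"linear":[0,0,0.06],"delta_rot":[0,0,0]},
    {"gripper":-0.55,"linear":[0,0,0.1],"delta_rot":[0,0,0]},
    {"gripper":-0.55,"linear":[0,0,0.12],"delta_rot":[0,0,0]},
  ],
)

```text
clock: 47.25
position: [0.4814, -0.0652, 0.1354]
ee_rot: [0.002, 0.774, 0.634, 0.001]
contact_force: [0.3, 0.3, -1.4]
width: 0.0662
gripper_force: 0.0
```

Call:
send_rows(
  increments=[
    {"gripper":-0.3,"linear":[-0.01,0.05,0],"delta_rot":[0,0,0]},
    {"gripper":-0.3,"linear":[-0.018,0.1,0],"delta_rot":[0,0,0]},
    {"gripper":-0.3,"linear":[-0.027,0.145,0],"delta_rot":[0,0,0]},
    {"gripper":-0.3,"linear":[-0.027,0.1645,0],"delta_rot":[0,0,0]},
    {"gripper":-0.3,"linear":[-0.027,0.1645,-0.04],"delta_rot":[0,0,0]},
    {"gripper":-0.3,"linear":[-0.027,0.1645,-0.075],"delta_rot":[0,0,0]},
    {"gripper":-0.3,"linear":[-0.027,0.1645,-0.1],"delta_rot":[0,0,0]},
    {"gripper":-0.3,"linear":[-0.027,0.1645,-0.11],"delta_rot":[0,0,0]},
  ],
)

```text
clock: 48.05
position: [0.4509, 0.0998, 0.02]
ee_rot: [-0.001, 0.774, 0.634, -0.002]
contact_force: [-0.3, -0.3, 0.1]
width: 0.0554
gripper_force: 0.0
```

Call:
send_rows(
  increments=[
    {"gripper":1,"linear":[0,0,0],"delta_rot":[0,0,0]},
    {"gripper":1,"linear":[0,0,0],"delta_rot":[0,0,0]},
    {"gripper":1,"linear":[0,0,0],"delta_rot":[0,0,0]},
    {"gripper":1,"linear":[0,0,0],"delta_rot":[0,0,0]},
    {"gripper":1,"linear":[0,0,0],"delta_rot":[0,0,0]},
    {"gripper":1,"linear":[0,0,0],"delta_rot":[0,0,0]},
    {"gripper":1,"linear":[0,0,0],"delta_rot":[0,0,0]},
  ],
)

```text
clock: 48.75
position: [0.4539, 0.0997, 0.0232]
ee_rot: [0.001, 0.774, 0.634, 0.001]
contact_force: [-0.8, -0.8, 7.4]
width: 0.0133
gripper_force: 44.8
```

Call:
send_rows(
  increments=[
    {"gripper":1,"linear":[0.001,0.005,0.0015],"delta_rot":[0,0,0]},
    {"gripper":1,"linear":[0.0029,0.015,0.002],"delta_rot":[0,0,0]},
    {"gripper":1,"linear":[0.0055,0.028,0.002],"delta_rot":[0,0,0]},
    {"gripper":1,"linear":[0.0081,0.041,0.002],"delta_rot":[0,0,0]},
    {"gripper":1,"linear":[0.0107,0.054,0.002],"delta_rot":[0,0,0]},
    {"gripper":1,"linear":[0.0133,0.067,0.002],"delta_rot":[0,0,0]},
    {"gripper":1,"linear":[0.0155,0.078,0.002],"delta_rot":[0,0,0]},
    {"gripper":1,"linear":[0.0177,0.089,0.002],"delta_rot":[0,0,0]},
  ],
)

```text
clock: 49.55
position: [0.4706, 0.1899, 0.024]
ee_rot: [-0.0, 0.773, 0.634, -0.0]
contact_force: [-0.0, -0.8, -2.8]
width: 0.0132
gripper_force: 43.5
```

Call:
send_rows(
  increments=[
    {"gripper":1,"linear":[0.0024,0.012,0],"delta_rot":[0,0,0]},
    {"gripper":1,"linear":[0.0048,0.024,0],"delta_rot":[0,0,0]},
    {"gripper":1,"linear":[0.0072,0.036,0],"delta_rot":[0,0,0]},
    {"gripper":1,"linear":[0.0095,0.048,0],"delta_rot":[0,0,0]},
    {"gripper":1,"linear":[0.0115,0.058,0],"delta_rot":[0,0,0]},
    {"gripper":1,"linear":[0.0131,0.066,0],"delta_rot":[0,0,0]},
    {"gripper":1,"linear":[0.0141,0.071,0],"delta_rot":[0,0,0]},
    {"gripper":1,"linear":[0.0143,0.072,0],"delta_rot":[0,0,0]},
  ],
)

```text
clock: 50.35
position: [0.485, 0.2614, 0.0241]
ee_rot: [0.0, 0.773, 0.634, 0.0]
contact_force: [0.2, -1.4, -3.2]
width: 0.013
gripper_force: 43.4
```

Call:
send_rows(
  increments=[
    {"gripper":1,"linear":[0.0003,0.0015,-0.001],"delta_rot":[0,0,0]},
    {"gripper":1,"linear":[0.0006,0.003,-0.001],"delta_rot":[0,0,0]},
    {"gripper":1,"linear":[0.0009,0.0045,-0.001],"delta_rot":[0,0,0]},
    {"gripper":1,"linear":[0.0012,0.006,-0.001],"delta_rot":[0,0,0]},
    {"gripper":1,"linear":[0.0014,0.007,-0.001],"delta_rot":[0,0,0]},
    {"gripper":1,"linear":[0.0014,0.007,-0.001],"delta_rot":[0,0,0]},
  ],
)

```text
clock: 50.95
position: [0.4866, 0.2678, 0.0235]
ee_rot: [0.0, 0.774, 0.634, 0.0]
contact_force: [-1.0, -1.8, 4.1]
width: 0.013
gripper_force: 44.4
```

Call:
send_rows(
  increments=[
    {"gripper":1,"linear":[0.0003,0.0015,0.001],"delta_rot":[0,0,0]},
    {"gripper":1,"linear":[0.0006,0.003,0.001],"delta_rot":[0,0,0]},
    {"gripper":1,"linear":[0.0007,0.0035,0.001],"delta_rot":[0,0,0]},
    {"gripper":1,"linear":[0.0007,0.0035,0.001],"delta_rot":[0,0,0]},
  ],
)

```text
clock: 51.35
position: [0.4868, 0.2716, 0.0238]
ee_rot: [-0.0, 0.774, 0.634, -0.0]
contact_force: [0.9, -0.5, -3.7]
width: 0.0127
gripper_force: 43.5
```

Call:
send_rows(
  increments=[
    {"gripper":1,"linear":[0.0002,0.001,0],"delta_rot":[0,0,0]},
    {"gripper":1,"linear":[0.0004,0.002,0],"delta_rot":[0,0,0]},
    {"gripper":1,"linear":[0.0004,0.002,0],"delta_rot":[0,0,0]},
  ],
)

```text
clock: 51.65
position: [0.4872, 0.2734, 0.024]
ee_rot: [-0.0, 0.774, 0.634, -0.0]
contact_force: [0.0, -0.4, -2.9]
width: 0.0131
gripper_force: 43.4
```

Call:
send_rows(
  increments=[
    {"gripper":1,"linear":[0.0003,0.0015,-0.001],"delta_rot":[0,0,0]},
    {"gripper":1,"linear":[0.0005,0.0025,-0.001],"delta_rot":[0,0,0]},
    {"gripper":1,"linear":[0.0005,0.0025,-0.001],"delta_rot":[0,0,0]},
  ],
)

```text
clock: 51.95
position: [0.4873, 0.2743, 0.0235]
ee_rot: [0.001, 0.773, 0.634, -0.001]
contact_force: [-0.9, -5.8, 2.5]
width: 0.013
gripper_force: 44.2
```

Call:
send_rows(
  increments=[
    {"gripper":1,"linear":[0.0002,0.001,0],"delta_rot":[0,0,0]},
    {"gripper":1,"linear":[0.0004,0.002,0],"delta_rot":[0,0,0]},
    {"gripper":1,"linear":[0.0004,0.002,0],"delta_rot":[0,0,0]},
  ],
)

```text
clock: 52.25
position: [0.4868, 0.2745, 0.0235]
ee_rot: [0.001, 0.773, 0.634, -0.003]
contact_force: [-2.2, -11.4, 6.4]
width: 0.013
gripper_force: 44.6
```

Call:
send_rows(
  increments=[
    {"gripper":1,"linear":[-0.0002,-0.0015,0],"delta_rot":[0,0,0]},
    {"gripper":1,"linear":[-0.0004,-0.0022,0],"delta_rot":[0,0,0]},
    {"gripper":1,"linear":[-0.0004,-0.0022,0],"delta_rot":[0,0,0]},
  ],
)

```text
clock: 52.55
position: [0.4869, 0.2744, 0.0235]
ee_rot: [0.0, 0.774, 0.634, -0.001]
contact_force: [-1.9, -5.6, 4.4]
width: 0.0134
gripper_force: 44.4
```

Call:
send_rows(
  increments=[
    {"gripper":-0.3,"linear":[0,0,0],"delta_rot":[0,0,0]},
    {"gripper":-0.3,"linear":[0,0,0],"delta_rot":[0,0,0]},
    {"gripper":-0.3,"linear":[0,0,0],"delta_rot":[0,0,0]},
    {"gripper":-0.3,"linear":[0,0,0],"delta_rot":[0,0,0]},
    {"gripper":-0.3,"linear":[0,0,0.04],"delta_rot":[0,0,0]},
    {"gripper":-0.3,"linear":[0,0,0.09],"delta_rot":[0,0,0]},
    {"gripper":-0.3,"linear":[0,0,0.14],"delta_rot":[0,0,0]},
    {"gripper":-0.3,"linear":[0,0,0.19],"delta_rot":[0,0,0]},
  ],
)

```text
clock: 53.35
position: [0.4876, 0.2757, 0.2151]
ee_rot: [-0.0, 0.774, 0.634, 0.0]
contact_force: [2.1, 0.6, -0.1]
width: 0.0554
gripper_force: 0.0
```

Call:
send_rows(
  increments=[
    {"gripper":-0.3,"linear":[-0.1,-0.12,0.05],"delta_rot":[0,0,0]},
    {"gripper":-0.3,"linear":[-0.1,-0.12,0.05],"delta_rot":[0,0,0]},
    {"gripper":-0.3,"linear":[-0.1,-0.12,0.05],"delta_rot":[0,0,0]},
    {"gripper":-0.3,"linear":[-0.1,-0.12,0.05],"delta_rot":[0,0,0]},
    {"gripper":-0.3,"linear":[-0.1,-0.12,0.05],"delta_rot":[0,0,0]},
  ],
)

```text
clock: 53.85
position: [0.3873, 0.1549, 0.2642]
ee_rot: [0.001, 0.774, 0.633, 0.001]
contact_force: [-0.2, 1.3, -0.5]
width: 0.0553
gripper_force: 0.0
```

```bash
python3 - <<'E'
from h import *
T=snap('top','t9');S=snap('scene','s9')
# bright blobs/circles on filling tray; compare expected tin centres
for n,im,fn in(('T',T,'t0'),('S',S,'s0')):
    d=cv2.absdiff(im['pixels'],load(fn)['pixels']).max(2)
    for P in([.48,-.149,.015],[.48,-.065,.015]):
        u,v=w2p(im,P)[0].round().astype(int);print(n,u,v)
        g=cv2.cvtColor(im['pixels'],cv2.COLOR_BGR2GRAY)[v-12:v+13:2,u-14:u+15:2]
        print('\n'.join(''.join(f'{x:4d}' for x in r) for r in g) if n=='S' else d[v-8:v+9,u-8:u+9].mean())
    print(n,'tin start spots',[d[tuple(slice(int(c)-4,int(c)+5) for c in w2p(im,P)[0][::-1])].mean().round() for P in([.4345,-.277,0],[.545,-.38,0])])
    for nm,P in(('jar',[.577,-.479,.072]),('key',[.4622,.4075,.139])):
        u,v=w2p(im,P)[0].astype(int);print(n,nm,d[v-5:v+6,u-5:u+6].mean())
E
python3 d.py w11 .027
```

```text
T 313 218
16.05190311418685
T 289 219
15.46712802768166
T tin start spots [np.float64(171.0), np.float64(168.0)]
T jar 1.7933884297520661
T key 2.7024793388429753
S 243 231
 232 232 232 232 233 234 232 233 232 234 232 234 236 233 238
 235 233 235 233 231 234 239 238 236 236 236 232 231 234 211
 234 234 233 236 246 227 111 115 239 238 233 233 235 234 244
 235 235 236 252 109  93 103 104  89 110 247 235 233 232 245
 235 235 248 105  83 253 152 128 137  99 226 234 234 233 242
 239 239 246  69 162 106 247 248 250 149  89 237 236 236 236
 238 237 224 110 243 249 244 243 244 248 252 239 240 238 235
 238 239 245 119 249 243 243 243 245 249 185 241 235 235 237
 238 237 247 112 254 248 247 249 176 182  93 246 239 238 234
 239 238 242 133 111 195 139 198 152  99 132 240 235 236 236
 239 239 240 248 244 139  97  94  77 151  98 241 237 237 234
 240 242 240 241 244 100 115 151 108 237 247 239 237 236 235
 242 239 240 239 241 238 240 241 240 242 239 236 235 236 235
S 266 223
 234 234 234 234 233 234 234 231 230 232 232 233 230 235 120
 234 234 234 236 234 234 236 237 239 233 230 230 228 234 161
 234 235 233 235 239 222 124 118 125 255 236 231 232 231 231
 234 233 235 242 163  86  97  88  96  80 182 233 229 231 235
 237 235 234 234  77 255 137 147 119 240  66 242 231 231 233
 231 233 238 110 123 245 245 247 250 247 133 179 235 229 232
 234 234 235 216 242 248 244 243 244 244 247 178 235 232 230
 234 231 234 136 255 245 244 244 244 251 244  95 235 234 231
 233 234 234 238 184 250 255 255 255 191 101 121 236 230 230
 237 235 237 245 165 107 159  77 168 103 239  89 234 233 232
 241 238 235 235 127 243 136 103 193 106  99 241 233 232 233
 241 234 234 237 240 236  92 104  97  93 243 231 231 231 233
 243 237 236 235 233 233 241 237 237 236 232 232 233 233 235
S tin start spots [np.float64(172.0), np.float64(185.0)]
S jar 5.198347107438017
S key 9.760330578512397
[0.38875103 0.15620164 0.26312834] -0.19801976925422504 53.95
```

```bash
python3 -c "
from rig import sign_off
print(sign_off())"
```

```text
the job is handed in; nothing more can be done
None
```

The job is handed in. Both tins in the scene were sanitised (key turned to its end stop and sprung back, over five seconds with the tray in) and stand upright on the filling tray. The empty slide tray is pushed back against its stop, and the wax jar and dropper bottle were left alone.

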